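Load the centrifuge rotor in balance

TASK

Load the centrifuge rotor so that it is balanced: lower the four green tube adapters from the mat, without dropping them, into the rotor's four hanging buckets, one in each and fully home on its floor, with the two wide-hole adapters straight across the hub from one another and the two small-hole adapters straight across from one another. Let go of them all, and leave the bottle and the beaker standing where they are.

Things in the scene. Friction and masses are not known exactly. Their poses are not given: they have to be found in the camera images.
- wide_a_center (a point): green round tube adapter with three wide holes (25 mm): loose cylinder, 70 mm wide (60 at the chamfered foot), 62 mm tall, 160 g, upright on the 3 mm mat. From its deck rises a white handle: thin stem, then a round grip 20 mm wide, 86 to 114 mm above the underside. Point: on its axis, 57 mm above the underside, half-way up over all; the grip's middle is 43 mm straight above. z up its axis. Twin: wide_b
- wide_b_center (a point): green round tube adapter with three wide holes (25 mm): loose cylinder, 70 mm wide (60 at the chamfered foot), 62 mm tall, 160 g, upright on the 3 mm mat. From its deck rises a white handle: thin stem, then a round grip 20 mm wide, 86 to 114 mm above the underside. Point: on its axis, 57 mm above the underside, half-way up over all; the grip's middle is 43 mm straight above. z up its axis. Twin: wide_a
- small_a_center (a point): green round tube adapter with a ring of ten small holes (12.5 mm): loose cylinder, 70 mm wide (60 at the chamfered foot), 50 mm tall, 160 g, upright on the 3 mm mat. From its deck rises a white handle: thin stem, then a round grip 20 mm wide, 86 to 114 mm above the underside. Point: on its axis, 57 mm above the underside, half-way up over all; the grip's middle is 43 mm straight above. z up its axis. Twin: small_b
- small_b_center (a point): green round tube adapter with a ring of ten small holes (12.5 mm): loose cylinder, 70 mm wide (60 at the chamfered foot), 50 mm tall, 160 g, upright on the 3 mm mat. From its deck rises a white handle: thin stem, then a round grip 20 mm wide, 86 to 114 mm above the underside. Point: on its axis, 57 mm above the underside, half-way up over all; the grip's middle is 43 mm straight above. z up its axis. Twin: small_a
- bucket_1_seat (a point): black round bucket hanging in the cast-metal four-arm rotor (fixed), its axis 105 mm from the hub, straight across from bucket_3. Mouth 89 mm wide, narrowing to 79 inside; inner floor 25 mm, rim 100 mm above the bench (hub knob 114). It hangs upright and, pushed, swings up to 17 degrees to or from the hub. Point: on its axis, 57 mm above its inner floor, 18 below the rim: an adapter's point lies here when home. x away from hub, z up.
- bucket_2_seat (a point): black round bucket hanging in the cast-metal four-arm rotor (fixed), its axis 105 mm from the hub, straight across from bucket_4. Mouth 89 mm wide, narrowing to 79 inside; inner floor 25 mm, rim 100 mm above the bench (hub knob 114). It hangs upright and, pushed, swings up to 17 degrees to or from the hub. Point: on its axis, 57 mm above its inner floor, 18 below the rim: an adapter's point lies here when home. x away from hub, z up.
- bucket_3_seat (a point): black round bucket hanging in the cast-metal four-arm rotor (fixed), its axis 105 mm from the hub, straight across from bucket_1. Mouth 89 mm wide, narrowing to 79 inside; inner floor 25 mm, rim 100 mm above the bench (hub knob 114). It hangs upright and, pushed, swings up to 17 degrees to or from the hub. Point: on its axis, 57 mm above its inner floor, 18 below the rim: an adapter's point lies here when home. x away from hub, z up.
- bucket_4_seat (a point): black round bucket hanging in the cast-metal four-arm rotor (fixed), its axis 105 mm from the hub, straight across from bucket_2. Mouth 89 mm wide, narrowing to 79 inside; inner floor 25 mm, rim 100 mm above the bench (hub knob 114). It hangs upright and, pushed, swings up to 17 degrees to or from the hub. Point: on its axis, 57 mm above its inner floor, 18 below the rim: an adapter's point lies here when home. x away from hub, z up.
- bottle: bystander: clear round bottle with a blue screw cap, 70 mm wide, 140 mm tall, standing on the bench beyond the mat. Origin at the centre of its underside, z up.
- beaker: bystander: clear open beaker, 72 mm wide, 95 mm tall, standing empty on the bench at the left of the mat. Origin at the centre of its underside, z up.
Things that resemble listed ones, but are neither listed nor needed, are in the scene too. What is shaped like the part that bears small_b_center but brown or yellow is not meant.

How it is judged:
At the end, for the whole second after the job is handed in: Each adapter stands in a bucket of its own, within 12 mm of its seat point, upright within 11 degrees, at rest and released; the two wide-hole adapters are across the hub from one another (over 180 mm apart), and so are the two small-hole ones ((distance between wide_a_center and bucket_1_seat below 0.012 m or distance between wide_a_center and bucket_2_seat below 0.012 m or distance between wide_a_center and bucket_3_seat below 0.012 m or distance between wide_a_center and bucket_4_seat below 0.012 m) and angle between each of wide_a_center, wide_b_center, small_a_center, small_b_center's own z axis and vertical below 0.2 rad and (distance between wide_b_center and bucket_1_seat below 0.012 m or distance between wide_b_center and bucket_2_seat below 0.012 m or distance between wide_b_center and bucket_3_seat below 0.012 m or distance between wide_b_center and bucket_4_seat below 0.012 m) and (distance between small_a_center and bucket_1_seat below 0.012 m or distance between small_a_center and bucket_2_seat below 0.012 m or distance between small_a_center and bucket_3_seat below 0.012 m or distance between small_a_center and bucket_4_seat below 0.012 m) and (distance between small_b_center and bucket_1_seat below 0.012 m or distance between small_b_center and bucket_2_seat below 0.012 m or distance between small_b_center and bucket_3_seat below 0.012 m or distance between small_b_center and bucket_4_seat below 0.012 m) and horizontal distance between wide_a_center and wide_b_center above 0.18 m and horizontal distance between small_a_center and small_b_center above 0.18 m and linear speed of each of wide_a, wide_b, small_a, small_b below 0.02 m/s and angular speed of each of wide_a, wide_b, small_a, small_b below 0.2 rad/s); the robot touches nothing.
It fails at once if an adapter falls into a bucket (faster than 0.8 m/s within 50 mm of home, a drop of more than some 30 mm) ((distance between wide_a_center and bucket_1_seat below 0.05 m and linear speed of wide_a above 0.8 m/s) or (distance between wide_a_center and bucket_2_seat below 0.05 m and linear speed of wide_a above 0.8 m/s) or (distance between wide_a_center and bucket_3_seat below 0.05 m and linear speed of wide_a above 0.8 m/s) or (distance between wide_a_center and bucket_4_seat below 0.05 m and linear speed of wide_a above 0.8 m/s) or (distance between wide_b_center and bucket_1_seat below 0.05 m and linear speed of wide_b above 0.8 m/s) or (distance between wide_b_center and bucket_2_seat below 0.05 m and linear speed of wide_b above 0.8 m/s) or (distance between wide_b_center and bucket_3_seat below 0.05 m and linear speed of wide_b above 0.8 m/s) or (distance between wide_b_center and bucket_4_seat below 0.05 m and linear speed of wide_b above 0.8 m/s) or (distance between small_a_center and bucket_1_seat below 0.05 m and linear speed of small_a above 0.8 m/s) or (distance between small_a_center and bucket_2_seat below 0.05 m and linear speed of small_a above 0.8 m/s) or (distance between small_a_center and bucket_3_seat below 0.05 m and linear speed of small_a above 0.8 m/s) or (distance between small_a_center and bucket_4_seat below 0.05 m and linear speed of small_a above 0.8 m/s) or (distance between small_b_center and bucket_1_seat below 0.05 m and linear speed of small_b above 0.8 m/s) or (distance between small_b_center and bucket_2_seat below 0.05 m and linear speed of small_b above 0.8 m/s) or (distance between small_b_center and bucket_3_seat below 0.05 m and linear speed of small_b above 0.8 m/s) or (distance between small_b_center and bucket_4_seat below 0.05 m and linear speed of small_b above 0.8 m/s)).
It fails at once if the bottle is pushed more than 30 mm or tipped by more than 17 degrees (distance of bottle from where it was at the start of the episode above 0.03 m or angle between bottle's own z axis and vertical above 0.3 rad).
It fails at once if the beaker is pushed more than 30 mm or tipped by more than 17 degrees (distance of beaker from where it was at the start of the episode above 0.03 m or angle between beaker's own z axis and vertical above 0.3 rad).
It also fails if it takes over 112 s, if anything falls off the work surface, if the arm or the gripper's body presses on something with over 40 N, if the wrist force passes 120 N, or if a joint passes its speed limit or range.

ROBOT

A 6-joint arm with a two-finger parallel gripper is mounted at the origin on the work surface. World frame = base frame: x ahead of the robot, y to its left, z up, the work surface at z = 0. Lengths are in m, angles in rad, forces in N, time in s.
With the tool pointing down it reaches from about 0.35 to 0.925 m from the base axis. Payload 6.4 kg.
Tool frame: the origin (TCP) lies on the front face of the gripper's body, between the roots of the fingers; the fingertips stand 97 mm ahead of it and the grasp point (between the pads) lies r.grip_point_offset ahead of it (r.grip_point_offset is the distance from the TCP to the grasp point, in m); z points along the fingers, y is the direction in which the jaws open and shut (so a half turn about z gives the same grasp; the last joint's range is limited). The gripper opens to 94 mm and grips with 3 to 60 N. Pads are 16 mm wide; open, the fingers measure 119 mm over their backs; the gripper's body (75 mm by 177 mm) begins 78 mm behind the grasp point.
Start: joints at [0.963, 0.245, 1.558, -0, 1.339, -0.174], TCP at [0.273, 0.59, 0.303] pointing down, gripper open.
Joint ranges: [-3.13, 3.13], [-1.02, 2.26], [0.13, 2.54], [-0.95, 4.09], [0.21, 2.88], [-2.74, 2.74]. Speed limits (rad/s): [2.57, 2.57, 3.14, 3.14, 3.14, 3.14].

INTERFACE

Orientations are given as a unit quaternion [x, y, z, w].
In Python, from station import get_state, cams, r gives the robot as it stands.
- The arm moves only by the tool step_arm, never from a script. Its arguments are lists of equal length, an entry for each row: "xyz": the shift along the world's x, y, z each as a share of 0.1 m, from -1 to 1, a list of three; "delta_rot": the turn, a rotation vector about the world's x, y, z each as a share of 1.5 rad, from -1 to 1, a list of three. In form: {"xyz": [[x, y, z], ...], "delta_rot": [[rx, ry, rz], ...]}. A call has 1 to 20 rows; each row shifts and turns the pose as measured when the row begins; what a row does not reach is not made up. A row lasts 1/10 s, in which the tool goes at most 50 mm and 8.59 degrees, less where a joint would pass 70% of its speed; a pose out of reach is approached as far as the arm can. A call with a number of a shift or a turn outside -1 to 1 is refused whole. A call with a gripper value outside its range is refused whole. "grip" is the opening, from 0 (shut) to 1 (fully open), set as the call begins (left out, the last holds). The fingers move at their own pace and stop on an object; "force" is the grip in N (left out, the last holds). Time passes only in rows, so rows that do not move let the fingers close. It gives the time, the measured TCP pose, the force and the opening at its end, in the units of the state.
- get_state(): the state, without advancing time (a new reading comes with each control period).
- cams.grab_frame(name): name is "side" or "top" or "wrist"; returns (picture, depth): 384x512x3 uint8, blue, green, red; 384x512 float32, m along the optical axis (not along the pixel's ray), 0 where there is no reading.
- cams.camera_model(name): a dict with "fx", "fy", "cx", "cy" (pixels), "origin" and "orientation" of the camera in the world. Camera axes: x right, y up, looking along -z (the intrinsics and any distortion apply to the point x, -y, -z); pixel columns grow to the right and rows downward; lengths in m; the calibration is good to about 2 mm. A picture is of the moment at which its call begins: read the wrist's pose just before it. camera_model takes no time and is no camera call; for the wrist camera it gives the pose at the moment of the call.
- r.close_job(): hands the job in, once; it reports no verdict.
The state is a dict: "time_s": time; "joint_pos": joint angles; "joint_vel": joint speeds; "joint_torque": joint torques, N m; "ee_pos": TCP position; "tool_rot": TCP orientation; "contact_force": force on the tool from outside, world axes, zero at the start; "moment": the same for the moment, N m; "finger_gap": finger opening in m.
Only numpy, scipy, OpenCV 4.12 (cv2) and the standard library are available. Lean on these libraries where they do the work, as an engineer would, in place of code of your own. Each camera call takes 0.05 s, during which the arm holds its last target.

## Working session

There is one attempt and no reset: what is moved stays moved. The work goes in short steps, Python scripts to look and compute and a tool call to move; the robot and the scene stay as the last step left them, time stands still between calls to the robot, and variables do not carry over. Pictures are saved under pics/ and viewed, and the job is handed in when it is done.

Besides the shell and the picture viewer there is one more tool, called after "Emit:" in YAML: its name, and indented under it one key for each argument. step_arm: Moves the arm, as the interface text tells. Its arguments: {"type":"object","properties":{"xyz":{"type":"array","items":{"type":"array","items":{"type":"number","minimum":-1,"maximum":1}}},"delta_rot":{"type":"array","items":{"type":"array","items":{"type":"number","minimum":-1,"maximum":1}}},"grip":{"type":"number"},"force":{"type":"number"}},"required":["xyz","delta_rot"]}

```bash
mkdir -p pics; ls; python3 - <<'E'
from station import get_state,cams,r
import cv2,numpy as np
s=get_state();print(s['time_s'],s['ee_pos'],s['tool_rot'],s['finger_gap'],r.grip_point_offset)
for n in ["top","side","wrist"]:
    m=cams.camera_model(n);print(n,m)
    p,d=cams.grab_frame(n);cv2.imwrite(f"pics/{n}0.png",p);np.savez(f"pics/{n}0.npz",p=p,d=d,**{k:np.array(v) for k,v in m.items() if not isinstance(v,dict)})
E
```

```text
pics
0.0 [0.27295568 0.589452   0.30154505] [ 2.15188301e-01  9.76572081e-01 -9.13901458e-04 -3.60264161e-04] 0.09422957285109501 0.0784
top {'fx': 401.2623756530944, 'fy': 401.2623756530944, 'cx': 256.30180961438555, 'cy': 187.2291256053405, 'origin': array([0.39193088, 0.1097297 , 1.2887372 ]), 'orientation': array([ 0.03864535, -0.05175867, -0.69789444,  0.7132818 ])}
side {'fx': 450.8779182453537, 'fy': 450.8779182453537, 'cx': 251.66884977184807, 'cy': 191.09337129149037, 'origin': array([ 0.4146715 , -0.7338079 ,  0.72379646]), 'orientation': array([ 0.44017099, -0.04045379, -0.08023626,  0.89340648])}
wrist {'fx': 332.94686796057465, 'fy': 332.94686796057465, 'cx': 251.2983767952595, 'cy': 191.6404881949323, 'origin': array([0.20271464, 0.62008981, 0.38337133]), 'orientation': array([-0.11339304, -0.07215509,  0.53314853,  0.83527738])}
```

View pics/top0.png

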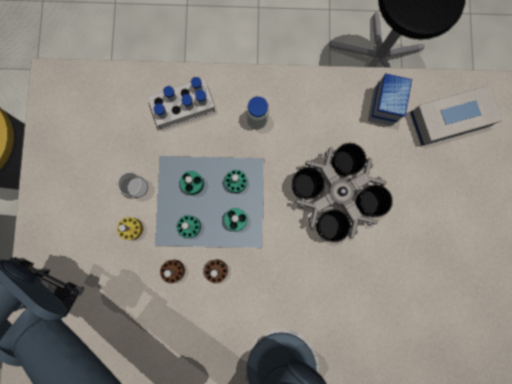

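View pics/side0.png

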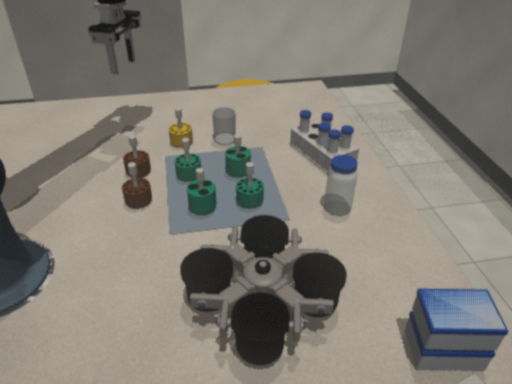

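View pics/wrist0.png

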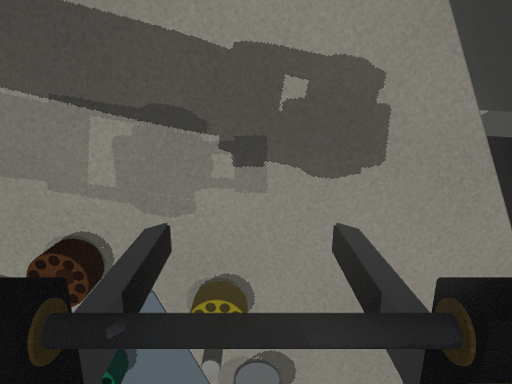

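```bash
cat > h.py <<'E'
import numpy as np,cv2
from scipy.spatial.transform import Rotation as R
def load(f):
    z=np.load(f);return z['p'],z['d'],z
def cloud(d,m):
    h,w=d.shape;u,v=np.meshgrid(np.arange(w),np.arange(h))
    x=(u-m['cx'])/m['fx']*d;y=-(v-m['cy'])/m['fy']*d
    P=np.stack([x,y,-d],-1)@R.from_quat(m['orientation']).as_matrix().T+m['origin']
    P[d<=0]=np.nan;return P
def proj(X,m):
    c=R.from_quat(m['orientation']).as_matrix().T@(np.asarray(X,float)-m['origin'])
    return m['cx']+m['fx']*c[0]/-c[2], m['cy']-m['fy']*c[1]/-c[2]
E
python3 - <<'E'
from h import *
for n in ['top','side']:
    p,d,m=load(f'pics/{n}0.npz');P=cloud(d,m)
    hsv=cv2.cvtColor(p,cv2.COLOR_BGR2HSV)
    bench=P[...,2]; print(n,np.nanmedian(bench[200:300,280:300] if n=='top' else bench[240:280,60:150]))
    g=((hsv[...,0]>65)&(hsv[...,0]<95)&(hsv[...,1]>110)&(hsv[...,2]>40)).astype(np.uint8)
    k,l,st,c=cv2.connectedComponentsWithStats(g)
    for i in range(1,k):
        if st[i,4]>60: print('green',c[i],st[i,4],np.nanmedian(P[l==i],0).round(4))
    # white grips: z>0.085
    w=((P[...,2]>0.085)&(P[...,2]<0.13)&(hsv[...,1]<60)&(hsv[...,2]>120)).astype(np.uint8)
    k,l,st,c=cv2.connectedComponentsWithStats(w)
    for i in range(1,k):
        if st[i,4]>8: 
            q=P[l==i];print('white',c[i].round(1),st[i,4],np.nanmean(q,0).round(4),np.nanmax(q[:,2]).round(4), ((np.nanmax(q,0)+np.nanmin(q,0))/2).round(4))
E
python3 - <<'E'
import cv2
p=cv2.imread('pics/top0.png');cv2.imwrite('pics/topm.png',cv2.resize(p[150:255,110:275],None,fx=4.8,fy=4.8,interpolation=cv2.INTER_CUBIC))
cv2.imwrite('pics/topr.png',cv2.resize(p[130:255,280:405],None,fx=4.8,fy=4.8,interpolation=cv2.INTER_CUBIC))
E
```

```text
top -0.0014636143602611007
green [191.80442804 183.17343173] 271 [0.5553 0.284  0.0621]
green [235.36805556 181.89236111] 288 [0.564  0.1519 0.0495]
green [234.95780591 219.60337553] 237 [0.4471 0.1492 0.0625]
green [189.19078947 226.46052632] 304 [0.4243 0.29   0.0496]
white [267.6 111.4] 12 [0.7766 0.0599 0.1104] 0.1145 [0.7785 0.0614 0.1075]
white [327.6 168.9] 222 [ 0.6075 -0.1263  0.0914] 0.1007 [ 0.6218 -0.1086  0.0929]
white [364.9 178.1] 244 [ 0.5819 -0.2401  0.0909] 0.1019 [ 0.5973 -0.2515  0.0936]
white [124.6 178.8] 44 [0.5624 0.4841 0.0923] 0.0972 [0.5516 0.4748 0.0919]
white [234.9 177.3] 33 [0.5713 0.1533 0.1151] 0.1198 [0.5711 0.1531 0.115 ]
white [188.3 179. ] 28 [0.563  0.2903 0.1153] 0.1218 [0.5628 0.2898 0.1164]
white [138.3 187.4] 34 [0.5374 0.442  0.0916] 0.0976 [0.5415 0.4485 0.0915]
white [341.9 191.4] 201 [ 0.5387 -0.1682  0.0973] 0.1024 [ 0.539  -0.1686  0.0956]
white [319.3 204.6] 232 [ 0.498  -0.1012  0.0912] 0.1028 [ 0.4822 -0.0902  0.0942]
white [355.9 215.2] 241 [ 0.4687 -0.2111  0.0913] 0.1005 [ 0.457  -0.2273  0.0929]
white [234.7 218.2] 32 [0.4507 0.1
[... 1343 characters left out ...]
.0915] 0.1004 [ 0.4781 -0.0884  0.0928]
white [294.2 250.3] 345 [ 0.6113 -0.1266  0.0914] 0.0998 [ 0.6221 -0.1113  0.0928]
white [263.4 274.9] 399 [ 0.5377 -0.1841  0.0974] 0.1015 [ 0.5382 -0.1764  0.097 ]
white [262.5 263.2] 10 [ 0.5385 -0.1699  0.1133] 0.1146 [ 0.5386 -0.1698  0.1135]
white [244.4 282.1] 38 [ 0.5004 -0.1947  0.0973] 0.0989 [ 0.5004 -0.1952  0.0971]
white [279.3 283.9] 42 [ 0.5616 -0.2099  0.0972] 0.0997 [ 0.5621 -0.21    0.0974]
white [226.  296.7] 391 [ 0.4639 -0.2164  0.0911] 0.0942 [ 0.4518 -0.2318  0.0911]
white [297.1 300. ] 399 [ 0.5853 -0.2457  0.0912] 0.0942 [ 0.5998 -0.258   0.091 ]
white [479.8 317. ] 915 [ 0.861  -0.3522  0.1174] 0.1212 [ 0.8511 -0.3507  0.1176]
```

View pics/topm.png

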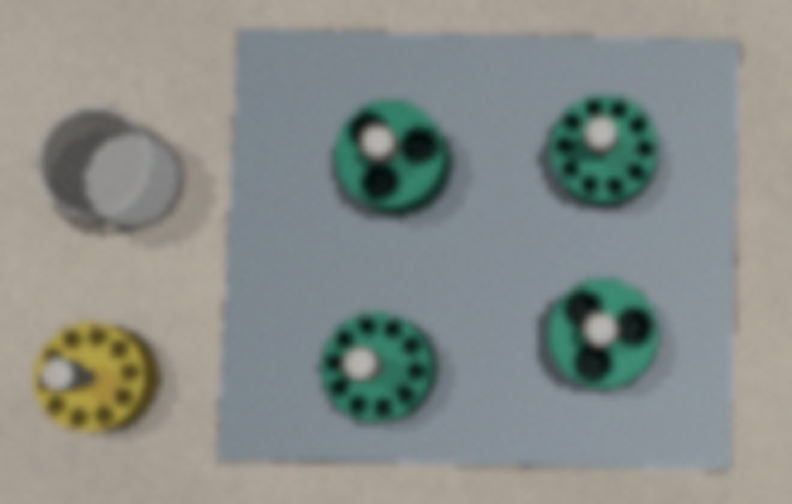

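View pics/topr.png

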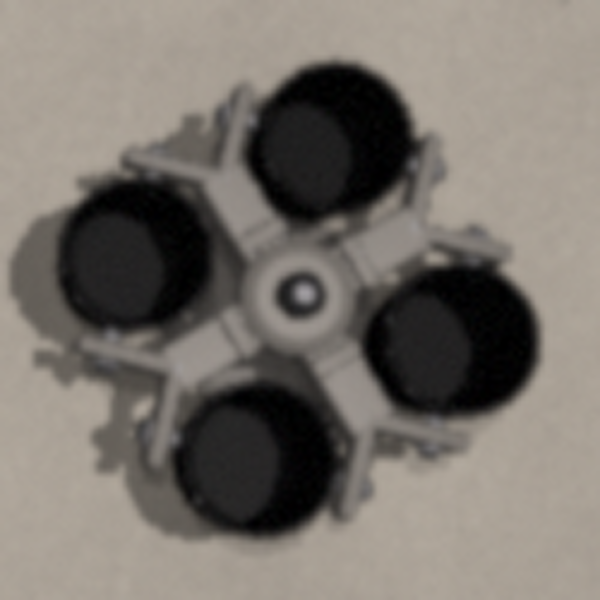

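```bash
cat > fit.py <<'E'
from h import *
from scipy.optimize import least_squares
for n in ['top','side']:
    p,d,m=load(f'pics/{n}0.npz');P=cloud(d,m)
    v=p.max(2)
    H=np.array([0.5385,-0.170])
    rr=np.hypot(P[...,0]-H[0],P[...,1]-H[1])
    s=(v<70)&(P[...,2]>0.09)&(P[...,2]<0.107)&(rr>0.04)&(rr<.18)
    Q=P[s];print(n,len(Q))
    def f(q,Q):
        a=q[2]+np.arange(4)*np.pi/2
        C=q[:2]+0.105*np.stack([np.cos(a),np.sin(a)],1)
        dd=np.hypot(*(Q[:,None,:2]-C).transpose(2,0,1)).min(1)
        return dd-q[3]
    for a0 in np.deg2rad([0,30,60]):
        o=least_squares(f,[H[0],H[1],a0,.045],args=(Q,),loss='soft_l1',f_scale=.003)
        print(o.x.round(4),o.cost, np.abs(o.fun).mean())
        a=o.x[2]+np.arange(4)*np.pi/2
        if a0>.4 and a0<.6: print((o.x[:2]+.105*np.stack([np.cos(a),np.sin(a)],1)).round(4))
    a=np.arctan2(Q[:,1]-H[1],Q[:,0]-H[0]);print(np.histogram(np.rad2deg(a),18,(-180,180))[0])
E
python3 fit.py
```

```text
top 884
[ 0.538  -0.1673 -0.2363  0.0458] 0.0015044517487092866 0.0016920309180336048
[ 0.5416 -0.1684  0.5617  0.0565] 0.04018760373180096 0.017675345371765076
[[ 0.6305 -0.1125]
 [ 0.4857 -0.0796]
 [ 0.4527 -0.2244]
 [ 0.5975 -0.2573]]
[ 0.538  -0.1673  1.3345  0.0458] 0.0015044517487092827 0.0016920309252715826
[78  0 58 47 74 26  0 85 58 72  0 73 68 71 25 16 83 50]
side 2787
[ 0.5375 -0.1734 -0.2377  0.0463] 0.004153800159219521 0.0015022981093163051
[ 0.5378 -0.1769  0.5515  0.057 ] 0.1288756976643448 0.01793536988674706
[[ 0.6272 -0.1219]
 [ 0.4828 -0.0875]
 [ 0.4483 -0.2319]
 [ 0.5928 -0.2663]]
[ 0.5375 -0.1734  1.3331  0.0463] 0.004153800159219278 0.0015022981507348857
[266   0 216 282 323  78  91 220 136 233   0 130 176 172  59   2 291 112]
```

Emit:
step_arm:
  xyz:
    - [0.29,-0.3,0]
    - [0.29,-0.3,0]
    - [0.29,-0.3,0]
    - [0.29,-0.3,0]
    - [0.29,-0.3,0]
    - [0.29,-0.3,0]
    - [0.29,-0.3,0]
    - [0.29,-0.3,0]
    - [0.29,-0.3,0]
    - [0.29,-0.3,0]
    - [0,0,0]
  delta_rot:
    - [0,0,0]
    - [0,0,0]
    - [0,0,0]
    - [0,0,0]
    - [0,0,0]
    - [0,0,0]
    - [0,0,0]
    - [0,0,0]
    - [0,0,0]
    - [0,0,0]
    - [0,0,0]
  grip: 0.7
  force: 25

```text
time_s: 1.25
ee_pos: [0.5694, 0.2759, 0.298]
tool_rot: [0.213, 0.977, -0.002, -0.002]
contact_force: [-0.9, 0.1, 0.1]
finger_gap: 0.0657
```

Emit:
step_arm:
  xyz:
    - [-0.06,0.12,-0.2]
    - [0,0,0]
    - [0,0,0]
  delta_rot:
    - [0,0,0]
    - [0,0,0]
    - [0,0,0]

```text
time_s: 1.55
ee_pos: [0.5635, 0.2875, 0.2775]
tool_rot: [0.214, 0.977, -0.002, -0.003]
contact_force: [0.2, 0.2, 0.5]
finger_gap: 0.0658
```

```bash
cat > snap.py <<'E'
import sys
from station import get_state,cams,r
import cv2,numpy as np
tag=sys.argv[1]
s=get_state();print(s['time_s'],s['ee_pos'].round(4),s['tool_rot'].round(4),s['finger_gap'])
for n in sys.argv[2:]:
    m=cams.camera_model(n)
    p,d=cams.grab_frame(n);cv2.imwrite(f"pics/{n}{tag}.png",p);np.savez(f"pics/{n}{tag}.npz",p=p,d=d,**{k:np.array(v) for k,v in m.items() if not isinstance(v,dict)})
E
python3 snap.py 1 wrist
```

```text
1.55 [0.5635 0.2875 0.2775] [ 0.214   0.9768 -0.0024 -0.0025] 0.06583428984884462
```

View pics/wrist1.png

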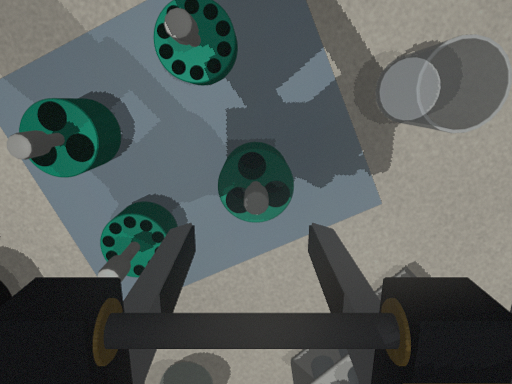

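```bash
cat > wgrip.py <<'E'
import sys
from h import *
p,d,m=load(sys.argv[1]);P=cloud(d,m)
lo,hi=(float(sys.argv[2]),float(sys.argv[3])) if len(sys.argv)>3 else (0.09,0.13)
hsv=cv2.cvtColor(p,cv2.COLOR_BGR2HSV)
w=((P[...,2]>lo)&(P[...,2]<hi)&(hsv[...,1]<70)&(hsv[...,2]>60)).astype(np.uint8)
k,l,st,c=cv2.connectedComponentsWithStats(w)
for i in range(1,k):
    if st[i,4]>60:
        q=P[l==i];t=q[q[:,2]>np.percentile(q[:,2],90)-.004]
        print(c[i].round(0),st[i,4],'all',q.mean(0).round(4),'top',t.mean(0).round(4),((t.max(0)+t.min(0))/2).round(4),np.ptp(t,0).round(3))
E
python3 wgrip.py pics/wrist1.npz
```

```text
[181.  26.] 907 all [0.429  0.2945 0.1137] top [0.4276 0.2939 0.1162] [0.4272 0.2939 0.116 ] [0.019 0.019 0.005]
[467.  82.] 1772 all [0.5496 0.4706 0.0938] top [0.5495 0.4702 0.0942] [0.55   0.4678 0.0941] [0.071 0.073 0.005]
[ 27. 144.] 883 all [0.451  0.1522 0.111 ] top [0.4511 0.1499 0.1159] [0.4509 0.1491 0.1156] [0.019 0.02  0.006]
[256. 199.] 616 all [0.5607 0.2897 0.1131] top [0.5623 0.289  0.1163] [0.5624 0.2888 0.1157] [0.018 0.019 0.005]
[116. 268.] 533 all [0.5678 0.1573 0.1071] top [0.567  0.1555 0.1155] [0.5691 0.1527 0.1154] [0.015 0.018 0.006]
```

Emit:
step_arm:
  xyz:
    - [-0.01,0.01,-0.3]
    - [0,0,-0.3]
    - [0,0,-0.25]
    - [0,0,-0.1]
    - [0,0,0]
  delta_rot:
    - [0,0,0]
    - [0,0,0]
    - [0,0,0]
    - [0,0,0]
    - [0,0,0]

```text
time_s: 2.1
ee_pos: [0.5627, 0.2909, 0.1853]
tool_rot: [0.212, 0.977, -0.0, 0.001]
contact_force: [0.2, 0.8, 0.2]
finger_gap: 0.0658
```

Emit:
step_arm:
  xyz:
    - [0,-0.02,-0.03]
    - [0,0,0]
  delta_rot:
    - [0,0,0]
    - [0,0,0]

```text
time_s: 2.3
ee_pos: [0.5637, 0.2894, 0.1847]
tool_rot: [0.212, 0.977, 0.0, 0.003]
contact_force: [1.0, -1.4, 0.7]
finger_gap: 0.066
```

Emit:
step_arm:
  xyz:
    - [0,0,0]
    - [0,0,0]
    - [0,0,0]
    - [0,0,0]
    - [0,0,0]
    - [0,0,0]
    - [0,0,0]
  delta_rot:
    - [0,0,0]
    - [0,0,0]
    - [0,0,0]
    - [0,0,0]
    - [0,0,0]
    - [0,0,0]
    - [0,0,0]
  grip: 0
  force: 25

```text
time_s: 3.0
ee_pos: [0.5654, 0.2898, 0.1887]
tool_rot: [0.212, 0.977, 0.002, 0.005]
contact_force: [0.2, -0.6, -0.6]
finger_gap: 0.0195
```

Emit:
step_arm:
  xyz:
    - [0,0,0.1]
    - [0,0,0.25]
    - [0,0,0.3]
    - [0,0,0.3]
    - [0,0,0.3]
    - [0,0,0.2]
    - [0,0,0]
  delta_rot:
    - [0,0,0]
    - [0,0,0]
    - [0,0,0]
    - [0,0,0]
    - [0,0,0]
    - [0,0,0]
    - [0,0,0]

```text
time_s: 3.7
ee_pos: [0.5624, 0.289, 0.3389]
tool_rot: [0.212, 0.977, 0.001, 0.003]
contact_force: [0.2, 0.3, -2.0]
finger_gap: 0.0193
```

```bash
python3 snap.py 2 top side; python3 -c "
import cv2;p=cv2.imread('pics/side2.png');cv2.imwrite('pics/side2c.png',cv2.resize(p[40:240,120:370],None,fx=3,fy=3))"
```

```text
3.7 [0.5624 0.289  0.3389] [2.117e-01 9.773e-01 6.000e-04 2.700e-03] 0.01931040720654613
```

View pics/side2c.png

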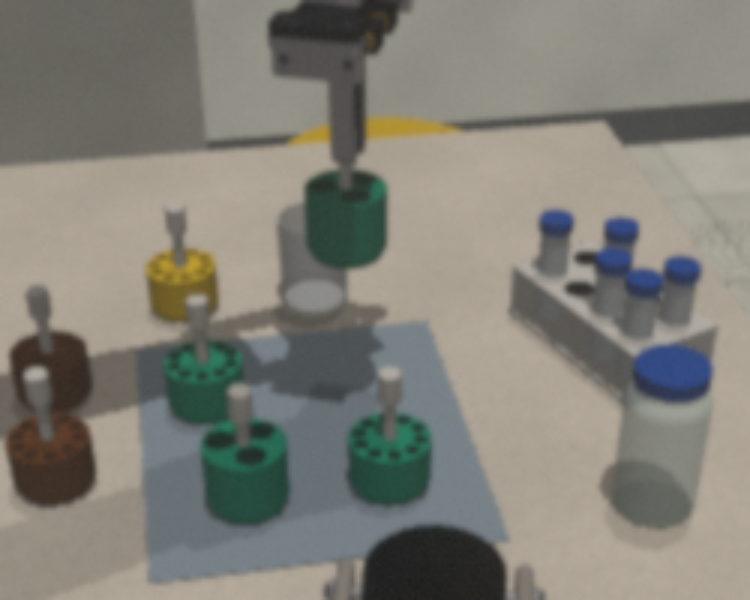

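```bash
cat > cyl.py <<'E'
import sys
from h import *
from scipy.optimize import least_squares
# fit radius-35mm cylinder wall to green points near (x,y)
f,x0,y0=sys.argv[1],float(sys.argv[2]),float(sys.argv[3])
p,d,m=load(f);P=cloud(d,m);hsv=cv2.cvtColor(p,cv2.COLOR_BGR2HSV)
g=(hsv[...,0]>65)&(hsv[...,0]<95)&(hsv[...,1]>90)&(np.hypot(P[...,0]-x0,P[...,1]-y0)<.06)
g=cv2.erode(g.astype(np.uint8),np.ones((2,2)))>0
Q=P[g];zt=np.percentile(Q[:,2],97);zb=np.percentile(Q[:,2],2)
W=Q[(Q[:,2]<zt-.008)&(Q[:,2]>zb+.012)]
print('n',len(Q),len(W),'ztop',zt.round(4),'zbot',zb.round(4))
if len(W)>20:
    o=least_squares(lambda q:np.hypot(W[:,0]-q[0],W[:,1]-q[1])-.035,[x0,y0],loss='soft_l1',f_scale=.002)
    print('wall',o.x.round(4),np.abs(o.fun).mean().round(4))
T=Q[Q[:,2]>zt-.005];print('deck bbox',((T.max(0)+T.min(0))/2).round(4),np.ptp(T,0).round(3))
E
python3 cyl.py pics/side2.npz .5624 .289; python3 cyl.py pics/top2.npz .5624 .289
echo; for n in top side; do python3 cyl.py pics/${n}0.npz .5624 .289;python3 cyl.py pics/${n}0.npz .57 .152;python3 cyl.py pics/${n}0.npz .451 .149;python3 cyl.py pics/${n}0.npz .427 .294;  done
```

```text
n 195 103 ztop 0.2124 zbot 0.1625
wall [0.5574 0.2877] 0.0012
deck bbox [0.5678 0.2722 0.2105] [0.043 0.041 0.006]

n 291 68 ztop 0.0665 zbot 0.0106
wall [0.5637 0.2862] 0.0088
deck bbox [0.5614 0.2883 0.0665] [0.063 0.064 0.01 ]
n 269 54 ztop 0.0549 zbot 0.0088
wall [0.5727 0.1486] 0.0072
deck bbox [0.5693 0.1534 0.0536] [0.063 0.06  0.007]
n 227 30 ztop 0.068 zbot 0.0102
wall [0.444  0.1539] 0.0082
deck bbox [0.4509 0.1498 0.0664] [0.061 0.064 0.007]
n 268 49 ztop 0.0551 zbot 0.0089
wall [0.4273 0.308 ] 0.0078
deck bbox [0.4255 0.293  0.0545] [0.064 0.064 0.009]
n 384 175 ztop 0.0648 zbot 0.0136
wall [0.5618 0.2887] 0.0017
deck bbox [0.5637 0.2819 0.0636] [0.063 0.062 0.007]
n 552 171 ztop 0.0534 zbot 0.0138
wall [0.571  0.1513] 0.0024
deck bbox [0.5718 0.1487 0.0518] [0.064 0.068 0.006]
n 575 266 ztop 0.0653 zbot 0.0128
wall [0.4496 0.148 ] 0.0018
deck bbox [0.451  0.1427 0.0641] [0.063 0.067 0.007]
n 402 123 ztop 0.0533 zbot 0.011
wall [0.4257 0.2933] 0.0022
deck bbox [0.4272 0.2855 0.0517] [0.062 0.063 0.007]Traceback (most recent call last):
  File "cyl.py", line 9, in <module>
    Q=P[g];zt=np.percentile(Q[:,2],97);zb=np.percentile(Q[:,2],2)
              ~~~~~~~~~~~~~^^^^^^^^^^^
    return _quantile_unchecked(
        a, q, axis, out, overwrite_input, method, keepdims, weights)
    return _ureduce(a,
                    func=_quantile_ureduce_func,
    ...<5 lines>...
                    overwrite_input=overwrite_input,
                    method=method)
    r = func(a, **kwargs)
    result = _quantile(arr,
                       quantiles=q,
    ...<2 lines>...
                       out=out,
                       weights=wgt)
    slices_having_nans = np.isnan(arr[-1, ...])
                                  ~~~^^^^^^^^^
IndexError: index -1 is out of bounds for axis 0 with size 0
```

Emit:
step_arm:
  xyz:
    - [-0.03,-0.2,0]
    - [-0.03,-0.4,0]
    - [-0.03,-0.4,0]
    - [-0.03,-0.4,0]
    - [-0.03,-0.4,0]
    - [-0.03,-0.4,0]
    - [-0.03,-0.4,0]
    - [-0.03,-0.4,0]
    - [-0.03,-0.4,0]
    - [-0.03,-0.4,0]
    - [-0.03,-0.4,0]
    - [-0.03,-0.4,0]
    - [-0.03,-0.4,0]
    - [-0.03,-0.3,0]
    - [-0.03,-0.2,0]
    - [0,0,0]
    - [0,0,0]
  delta_rot:
    - [0,0,0]
    - [0,0,0]
    - [0,0,0]
    - [0,0,0]
    - [0,0,0]
    - [0,0,0]
    - [0,0,0]
    - [0,0,0]
    - [0,0,0]
    - [0,0,0]
    - [0,0,0]
    - [0,0,0]
    - [0,0,0]
    - [0,0,0]
    - [0,0,0]
    - [0,0,0]
    - [0,0,0]

```text
time_s: 5.5
ee_pos: [0.497, -0.2782, 0.2952]
tool_rot: [0.211, 0.977, 0.002, -0.029]
contact_force: [-0.2, 0.3, -2.2]
finger_gap: 0.0196
```

```bash
cat > go.py <<'E'
import sys
from station import get_state
from h import *
s=get_state();t=np.array(list(map(float,sys.argv[1:4])))
q=R.from_quat([.214,.9768,0,0])*R.from_quat(s['tool_rot']).inv()
print(s['time_s'],s['ee_pos'].round(4),'dxyz share',((t-s['ee_pos'])/.1).round(3),'rot share',(q.as_rotvec()/1.5).round(4),'F',s['contact_force'].round(1))
E
python3 go.py .516 -.2725 .34
```

```text
5.5 [ 0.497  -0.2782  0.2952] dxyz share [0.19  0.057 0.448] rot share [-0.0115 -0.0373 -0.0043] F [-0.2  0.3 -2.2]
```

Emit:
step_arm:
  xyz:
    - [0.1,0.03,0.22]
    - [0.09,0.03,0.22]
    - [0,0,0]
  delta_rot:
    - [-0.006,-0.019,-0.002]
    - [-0.006,-0.019,-0.002]
    - [0,0,0]

```text
time_s: 5.8
ee_pos: [0.5178, -0.2686, 0.3417]
tool_rot: [0.213, 0.977, 0.001, 0.002]
contact_force: [1.1, 0.5, -1.4]
finger_gap: 0.0192
```

```bash
python3 go.py .516 -.2725 .31;python3 snap.py 3 top side wrist; python3 -c "
import cv2,numpy as np;p=cv2.imread('pics/side3.png');q=cv2.imread('pics/top3.png')
cv2.imwrite('pics/m3.png',np.hstack([cv2.resize(p[200:380,150:350],(400,360)),cv2.resize(q[130:255,280:405],(360,360))]))"; python3 cyl.py pics/side3.npz .514 -.272
```

```text
5.8 [ 0.5178 -0.2686  0.3417] dxyz share [-0.018 -0.039 -0.317] rot share [-0.0003  0.0031 -0.002 ] F [ 1.1  0.5 -1.4]
5.8 [ 0.5178 -0.2686  0.3417] [2.125e-01 9.772e-01 7.000e-04 2.300e-03] 0.019163535567203953
n 1512 654 ztop 0.2172 zbot 0.1638
wall [ 0.5132 -0.2686] 0.0021
deck bbox [ 0.5141 -0.2714  0.2157] [0.067 0.068 0.007]
```

View pics/m3.png

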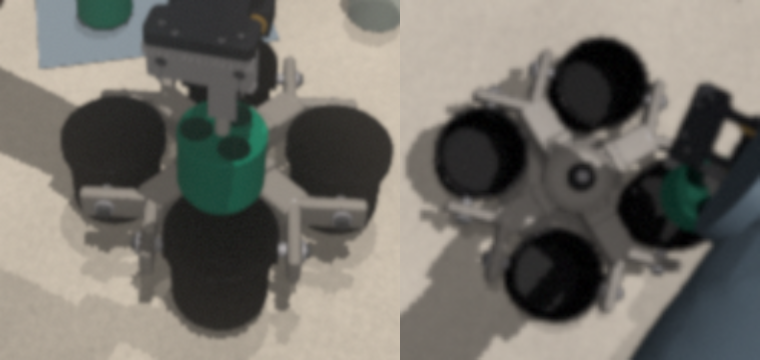

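View pics/wrist3.png

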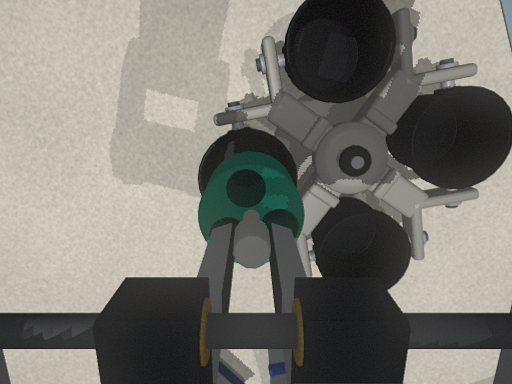

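```bash
sed -e "s/for n in \['top','side'\]/for n in ['wrist']/" -e "s/{n}0/{n}3/" fit.py > fitw.py; sed -i 's/(v<70)/(v<75)/; s/rr<.18)/rr<.18)\&(np.hypot(P[...,0]-.5134,P[...,1]+.2705)>.065)/' fitw.py; python3 fitw.py
python3 - <<'E'
from h import *
# knob top & rim bounding per camera
for f in ['top0','side0','wrist3']:
    p,d,m=load(f'pics/{f}.npz');P=cloud(d,m)
    s=(np.hypot(P[...,0]-.5385,P[...,1]+.17)<.03)&(P[...,2]>.109)&(P[...,2]<.118)
    Q=P[s];print(f,len(Q),Q.mean(0).round(4),((Q.max(0)+Q.min(0))/2).round(4),np.ptp(Q,0).round(3))
E
```

```text
wrist 7269
[ 0.5379 -0.1722 -0.2405  0.046 ] 0.017067520583174678 0.0019123639235878883
[ 0.5339 -0.1621  0.4945  0.0554] 0.2795072946719552 0.015268310977674424
[[ 0.6263 -0.1122]
 [ 0.4841 -0.0697]
 [ 0.4415 -0.2119]
 [ 0.5837 -0.2545]]
[ 0.5379 -0.1722  1.3303  0.046 ] 0.01706752058317478 0.0019123639190443001
[ 851   22    5    0    1    0  155  442  341  687    0  733  913  970
  413   57 1298  381]
top0 38 [ 0.5371 -0.1674  0.1118] [ 0.5368 -0.1675  0.1128] [0.026 0.023 0.008]
side0 122 [ 0.5375 -0.1727  0.1109] [ 0.5375 -0.1725  0.1118] [0.027 0.03  0.006]
wrist3 691 [ 0.5383 -0.1711  0.1112] [ 0.5385 -0.1711  0.1126] [0.028 0.028 0.007]
```

Emit:
step_arm:
  xyz:
    - [0,-0.05,-0.1]
    - [0,0,-0.15]
    - [0,0,-0.15]
    - [0,0,-0.1]
    - [0,0,0]
  delta_rot:
    - [0,0.003,-0.002]
    - [0,0,0]
    - [0,0,0]
    - [0,0,0]
    - [0,0,0]

```text
time_s: 6.45
ee_pos: [0.514, -0.2728, 0.2786]
tool_rot: [0.215, 0.977, 0.003, -0.007]
contact_force: [-0.0, 0.2, -1.7]
finger_gap: 0.0189
```

```bash
python3 go.py .518 -.274 .25
```

```text
6.45 [ 0.514  -0.2728  0.2786] dxyz share [ 0.04  -0.012 -0.286] rot share [-0.0061 -0.0087  0.001 ] F [-0.   0.2 -1.7]
```

Emit:
step_arm:
  xyz:
    - [0.04,-0.01,0]
    - [0,0,-0.1]
    - [0,0,-0.1]
    - [0,0,0]
  delta_rot:
    - [-0.006,-0.008,0]
    - [0,0,0]
    - [0,0,0]
    - [0,0,0]

```text
time_s: 6.85
ee_pos: [0.5185, -0.274, 0.2568]
tool_rot: [0.215, 0.977, -0.0, 0.0]
contact_force: [0.5, -0.8, -2.1]
finger_gap: 0.0198
```

```bash
python3 go.py .518 -.274 .22
```

```text
6.85 [ 0.5185 -0.274   0.2568] dxyz share [-0.005  0.    -0.368] rot share [0.0004 0.0001 0.0011] F [ 0.5 -0.8 -2.1]
```

Emit:
step_arm:
  xyz:
    - [0,0,-0.1]
    - [0,0,-0.1]
    - [0,0,-0.08]
    - [0,0,0]
  delta_rot:
    - [0,0,0]
    - [0,0,0]
    - [0,0,0]
    - [0,0,0]

```text
time_s: 7.25
ee_pos: [0.5184, -0.2739, 0.2264]
tool_rot: [0.215, 0.977, -0.0, 0.0]
contact_force: [-0.4, 0.7, -1.6]
finger_gap: 0.0197
```

```bash
python3 go.py .518 -.274 .211
```

```text
7.25 [ 0.5184 -0.2739  0.2264] dxyz share [-0.004 -0.001 -0.154] rot share [0.0004 0.0002 0.0011] F [-0.4  0.7 -1.6]
```

Emit:
step_arm:
  xyz:
    - [0,0,-0.06]
    - [0,0,-0.06]
    - [0,0,-0.03]
    - [0,0,0]
  delta_rot:
    - [0,0,0]
    - [0,0,0]
    - [0,0,0]
    - [0,0,0]

```text
time_s: 7.65
ee_pos: [0.5188, -0.2744, 0.2109]
tool_rot: [0.215, 0.977, -0.001, 0.001]
contact_force: [-0.6, 0.3, 0.6]
finger_gap: 0.0196
```

Emit:
step_arm:
  xyz:
    - [0,0,-0.02]
    - [0,0,0]
  delta_rot:
    - [0,0,0]
    - [0,0,0]

```text
time_s: 7.85
ee_pos: [0.5194, -0.275, 0.2114]
tool_rot: [0.215, 0.977, -0.001, 0.001]
contact_force: [-1.4, 1.9, -1.9]
finger_gap: 0.0196
```

Emit:
step_arm:
  xyz:
    - [0,0,0]
    - [0,0,0]
    - [0,0,0]
    - [0,0,0]
  delta_rot:
    - [0,0,0]
    - [0,0,0]
    - [0,0,0]
    - [0,0,0]
  grip: 0.5

```text
time_s: 8.25
ee_pos: [0.5201, -0.2753, 0.2123]
tool_rot: [0.215, 0.977, -0.002, 0.003]
contact_force: [-0.1, -0.7, 0.8]
finger_gap: 0.046
```

Emit:
step_arm:
  xyz:
    - [0,0,0.15]
    - [0,0,0.3]
    - [0,0,0.3]
    - [0,0,0.3]
    - [0,0,0.1]
    - [0,0,0]
  delta_rot:
    - [0,0,0]
    - [0,0,0]
    - [0,0,0]
    - [0,0,0]
    - [0,0,0]
    - [0,0,0]

```text
time_s: 8.85
ee_pos: [0.5193, -0.2747, 0.335]
tool_rot: [0.215, 0.977, -0.002, 0.003]
contact_force: [-0.9, -1.2, 0.5]
finger_gap: 0.0472
```

```bash
python3 go.py .57 .152 .30;python3 snap.py 4 side wrist;python3 -c "
import cv2,numpy as np;p=cv2.imread('pics/side4.png');q=cv2.imread('pics/wrist4.png')
cv2.imwrite('pics/m4.png',np.hstack([cv2.resize(p[200:380,150:350],(400,360)),cv2.resize(q,(400,360))]))"
```

```text
8.85 [ 0.5193 -0.2747  0.335 ] dxyz share [ 0.507  4.267 -0.35 ] rot share [0.0035 0.0039 0.0011] F [-0.9 -1.2  0.5]
8.85 [ 0.5193 -0.2747  0.335 ] [ 0.2148  0.9767 -0.0019  0.0034] 0.0471971459318204
```

View pics/m4.png

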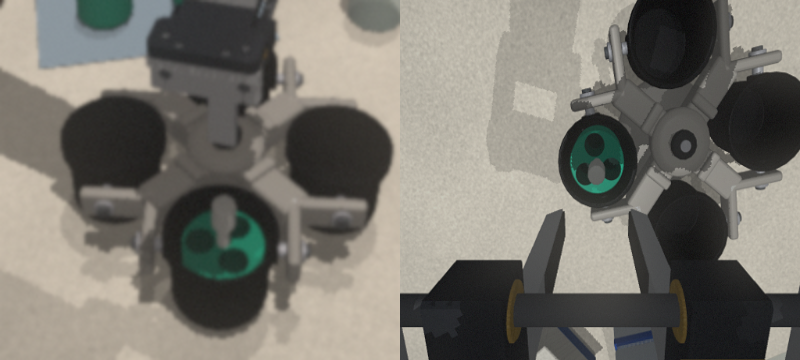

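```bash
python3 wgrip.py pics/wrist4.npz 0.12 0.16;python3 wgrip.py pics/side4.npz 0.12 0.16
```

```text
[251. 184.] 460 all [ 0.5138 -0.2745  0.1364] top [ 0.5149 -0.2751  0.1382] [ 0.5151 -0.2753  0.1378] [0.018 0.019 0.005]
[67. 33.] 342 all [0.0208 1.1478 0.1385] top [0.0104 1.1481 0.1551] [0.0159 1.147  0.1553] [0.109 0.02  0.009]
[342. 171.] 70 all [0.7745 0.0683 0.1258] top [0.7768 0.0686 0.1287] [0.7802 0.0746 0.1329] [0.054 0.036 0.013]
[261. 306.] 165 all [ 0.5143 -0.2796  0.1337] top [ 0.5144 -0.2772  0.1377] [ 0.5148 -0.2761  0.1377] [0.018 0.019 0.005]
```

Emit:
step_arm:
  xyz:
    - [0.035,0.2,0]
    - [0.035,0.3,0]
    - [0.035,0.3,0]
    - [0.035,0.3,0]
    - [0.035,0.3,0]
    - [0.035,0.3,0]
    - [0.035,0.3,0]
    - [0.035,0.3,0]
    - [0.035,0.3,0]
    - [0.035,0.3,0]
    - [0.035,0.3,0]
    - [0.035,0.3,0]
    - [0.035,0.3,0]
    - [0.035,0.3,0]
    - [0,0.1,0]
    - [0,0,0]
  delta_rot:
    - [0.003,0.004,0.001]
    - [0,0,0]
    - [0,0,0]
    - [0,0,0]
    - [0,0,0]
    - [0,0,0]
    - [0,0,0]
    - [0,0,0]
    - [0,0,0]
    - [0,0,0]
    - [0,0,0]
    - [0,0,0]
    - [0,0,0]
    - [0,0,0]
    - [0,0,0]
    - [0,0,0]
  grip: 0.7

```text
time_s: 10.55
ee_pos: [0.5556, 0.1636, 0.2963]
tool_rot: [0.216, 0.976, 0.001, -0.03]
contact_force: [0.6, -0.2, -1.3]
finger_gap: 0.0659
```

```bash
python3 go.py .57 .152 .27
```

```text
10.55 [0.5556 0.1636 0.2963] dxyz share [ 0.144 -0.116 -0.263] rot share [-0.0099 -0.0392  0.0028] F [ 0.6 -0.2 -1.3]
```

Emit:
step_arm:
  xyz:
    - [0.08,-0.06,-0.1]
    - [0.06,-0.06,-0.15]
    - [0,0,0]
  delta_rot:
    - [-0.005,-0.02,0.002]
    - [-0.005,-0.019,0.001]
    - [0,0,0]

```text
time_s: 10.85
ee_pos: [0.5689, 0.1486, 0.2679]
tool_rot: [0.214, 0.977, -0.002, -0.001]
contact_force: [-0.9, -0.1, -0.9]
finger_gap: 0.0659
```

```bash
python3 go.py .57 .152 .1815; python3 snap.py 5 wrist; python3 wgrip.py pics/wrist5.npz
```

```text
10.85 [0.5689 0.1486 0.2679] dxyz share [ 0.011  0.034 -0.864] rot share [ 0.0016 -0.0019  0.0003] F [-0.9 -0.1 -0.9]
10.85 [0.5689 0.1486 0.2679] [ 0.2143  0.9768 -0.0015 -0.0012] 0.06588070910013429
[181.  54.] 868 all [0.4526 0.1492 0.1141] top [0.4516 0.1486 0.1161] [0.4511 0.1484 0.1159] [0.019 0.019 0.005]
[259. 205.] 681 all [0.5692 0.1522 0.1129] top [0.5709 0.1516 0.1163] [0.5713 0.1514 0.1157] [0.018 0.019 0.005]
[ 12. 225.] 266 all [ 0.5057 -0.0435  0.0911] top [ 0.5057 -0.0435  0.0911] [ 0.5056 -0.0447  0.0915] [0.013 0.025 0.003]
```

View pics/wrist5.png

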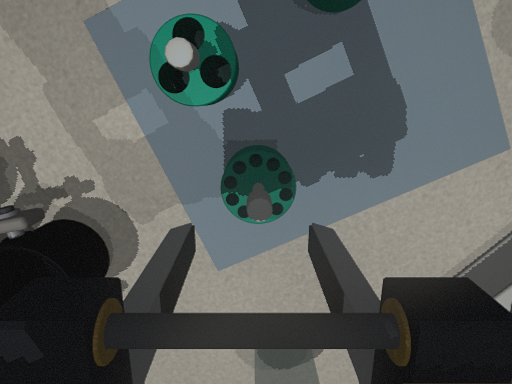

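Emit:
step_arm:
  xyz:
    - [0.02,0.03,-0.2]
    - [0,0,-0.2]
    - [0,0,-0.2]
    - [0,0,-0.1]
    - [0,0,0]
  delta_rot:
    - [0.001,-0.002,0]
    - [0,0,0]
    - [0,0,0]
    - [0,0,0]
    - [0,0,0]

```text
time_s: 11.4
ee_pos: [0.5725, 0.1489, 0.2012]
tool_rot: [0.216, 0.976, 0.001, 0.002]
contact_force: [-0.9, 0.2, 0.1]
finger_gap: 0.0657
```

```bash
python3 go.py .5712 .1515 .1815
```

```text
11.4 [0.5725 0.1489 0.2012] dxyz share [-0.013  0.026 -0.197] rot share [-0.      0.0029  0.0034] F [-0.9  0.2  0.1]
```

Emit:
step_arm:
  xyz:
    - [-0.01,0.03,-0.1]
    - [0,0,-0.1]
    - [0,0,0]
  delta_rot:
    - [0,0.003,0.003]
    - [0,0,0]
    - [0,0,0]

```text
time_s: 11.7
ee_pos: [0.5726, 0.1519, 0.1823]
tool_rot: [0.214, 0.977, 0.001, 0.001]
contact_force: [-1.4, -0.1, -0.1]
finger_gap: 0.066
```

```bash
python3 go.py .5712 .1515 .1815
```

```text
11.7 [0.5726 0.1519 0.1823] dxyz share [-0.014 -0.004 -0.008] rot share [-0.0003  0.002   0.0005] F [-1.4 -0.1 -0.1]
```

Emit:
step_arm:
  xyz:
    - [-0.015,0,0]
    - [0,0,0]
    - [0,0,0]
    - [0,0,0]
    - [0,0,0]
    - [0,0,0]
    - [0,0,0]
  delta_rot:
    - [0,0.002,0]
    - [0,0,0]
    - [0,0,0]
    - [0,0,0]
    - [0,0,0]
    - [0,0,0]
    - [0,0,0]
  grip: 0

```text
time_s: 12.4
ee_pos: [0.5719, 0.1522, 0.1841]
tool_rot: [0.214, 0.977, 0.001, 0.001]
contact_force: [-1.1, 0.1, -1.7]
finger_gap: 0.0193
```

Emit:
step_arm:
  xyz:
    - [0,0,0.1]
    - [0,0,0.25]
    - [0,0,0.3]
    - [0,0,0.3]
    - [0,0,0.3]
    - [0,0,0.25]
    - [0,0,0.1]
    - [0,0,0]
  delta_rot:
    - [0,0,0]
    - [0,0,0]
    - [0,0,0]
    - [0,0,0]
    - [0,0,0]
    - [0,0,0]
    - [0,0,0]
    - [0,0,0]

```text
time_s: 13.2
ee_pos: [0.5684, 0.1519, 0.3506]
tool_rot: [0.214, 0.977, -0.0, -0.001]
contact_force: [1.2, -0.2, -1.7]
finger_gap: 0.0197
```

```bash
python3 go.py .64 -.196 .35
```

```text
13.2 [0.5684 0.1519 0.3506] dxyz share [ 0.716 -3.479 -0.006] rot share [-0.0001 -0.0018  0.0003] F [ 1.2 -0.2 -1.7]
```

Emit:
step_arm:
  xyz:
    - [0.06,-0.2,0.02]
    - [0.06,-0.3,0.025]
    - [0.06,-0.3,0.025]
    - [0.06,-0.3,0.025]
    - [0.06,-0.3,0.025]
    - [0.06,-0.3,0.025]
    - [0.06,-0.3,0.025]
    - [0.06,-0.3,0.025]
    - [0.06,-0.3,0.025]
    - [0.06,-0.3,0.025]
    - [0.06,-0.3,0.025]
    - [0.06,-0.25,0.025]
    - [0,0,0]
  delta_rot:
    - [-0.001,-0.003,0]
    - [-0.001,-0.003,0]
    - [-0.001,-0.003,0]
    - [-0.001,-0.003,0]
    - [-0.001,-0.003,0]
    - [-0.001,-0.003,0]
    - [-0.001,-0.003,0]
    - [-0.001,-0.003,0]
    - [-0.001,-0.003,0]
    - [-0.001,-0.003,0]
    - [-0.001,-0.003,0]
    - [-0.001,-0.003,0]
    - [0,0,0]

```text
time_s: 14.5
ee_pos: [0.6342, -0.2049, 0.3539]
tool_rot: [0.213, 0.977, -0.002, 0.008]
contact_force: [-0.0, 0.2, -1.1]
finger_gap: 0.0197
```

```bash
python3 go.py .64 -.196 .33
```

```text
14.5 [ 0.6342 -0.2049  0.3539] dxyz share [ 0.058  0.089 -0.239] rot share [ 0.0049  0.0101 -0.0015] F [-0.   0.2 -1.1]
```

Emit:
step_arm:
  xyz:
    - [0.03,0.05,-0.1]
    - [0.03,0.04,-0.1]
    - [0,0,0]
  delta_rot:
    - [0.003,0.006,-0.001]
    - [0.002,0.004,0]
    - [0,0,0]

```text
time_s: 14.8
ee_pos: [0.6394, -0.1932, 0.3276]
tool_rot: [0.214, 0.977, 0.002, -0.004]
contact_force: [0.1, 0.3, -1.4]
finger_gap: 0.0197
```

```bash
python3 go.py .64 -.196 .30; python3 snap.py 6 side; python3 cyl.py pics/side6.npz .64 -.196;python3 -c "
import cv2,numpy as np;p=cv2.imread('pics/side6.png')
cv2.imwrite('pics/m6.png',cv2.resize(p[150:350,150:400],None,fx=2.5,fy=2.5))"
```

```text
14.8 [ 0.6394 -0.1932  0.3276] dxyz share [ 0.006 -0.028 -0.276] rot share [-0.0034 -0.0052 -0.0006] F [ 0.1  0.3 -1.4]
14.8 [ 0.6394 -0.1932  0.3276] [ 0.2136  0.9769  0.0016 -0.0043] 0.019725170720169497
n 898 305 ztop 0.197 zbot 0.1563
wall [ 0.6367 -0.1934] 0.0008
deck bbox [ 0.6363 -0.2004  0.1949] [0.066 0.06  0.006]
```

View pics/m6.png

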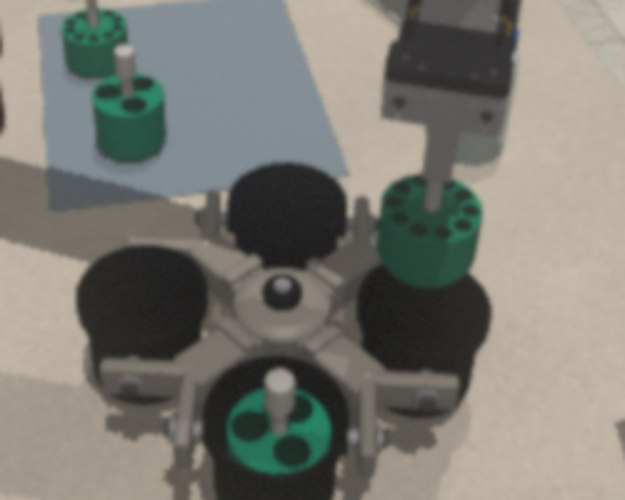

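Emit:
step_arm:
  xyz:
    - [0.03,-0.04,-0.15]
    - [0,0,-0.15]
    - [0,0,-0.1]
    - [0,0,0]
  delta_rot:
    - [-0.003,-0.005,-0.001]
    - [0,0,0]
    - [0,0,0]
    - [0,0,0]

```text
time_s: 15.25
ee_pos: [0.6426, -0.1942, 0.2867]
tool_rot: [0.212, 0.977, 0.0, 0.0]
contact_force: [-0.9, -0.0, -1.1]
finger_gap: 0.0194
```

```bash
python3 go.py .642 -.197 .25
```

```text
15.25 [ 0.6426 -0.1942  0.2867] dxyz share [-0.006 -0.028 -0.367] rot share [-0.      0.0005 -0.0024] F [-0.9 -0.  -1.1]
```

Emit:
step_arm:
  xyz:
    - [-0.005,-0.03,-0.1]
    - [0,0,-0.1]
    - [0,0,-0.1]
    - [0,0,-0.1]
    - [0,0,0]
  delta_rot:
    - [0,0,-0.002]
    - [0,0,0]
    - [0,0,0]
    - [0,0,0]
    - [0,0,0]

```text
time_s: 15.75
ee_pos: [0.6421, -0.1973, 0.2442]
tool_rot: [0.214, 0.977, 0.0, 0.001]
contact_force: [0.7, 0.4, -2.7]
finger_gap: 0.0194
```

```bash
python3 go.py .642 -.197 .216
```

```text
15.75 [ 0.6421 -0.1973  0.2442] dxyz share [-0.001  0.003 -0.282] rot share [ 0.0001  0.001  -0.0002] F [ 0.7  0.4 -2.7]
```

Emit:
step_arm:
  xyz:
    - [0,0,-0.1]
    - [0,0,-0.1]
    - [0,0,-0.07]
    - [0,0,0]
  delta_rot:
    - [0,0,0]
    - [0,0,0]
    - [0,0,0]
    - [0,0,0]

```text
time_s: 16.15
ee_pos: [0.6417, -0.1966, 0.215]
tool_rot: [0.214, 0.977, 0.001, -0.0]
contact_force: [0.2, 0.0, -0.4]
finger_gap: 0.0196
```

```bash
python3 go.py .642 -.197 .206
```

```text
16.15 [ 0.6417 -0.1966  0.215 ] dxyz share [ 0.003 -0.004 -0.09 ] rot share [-0.001  -0.0002 -0.0003] F [ 0.2  0.  -0.4]
```

Emit:
step_arm:
  xyz:
    - [0,0,-0.05]
    - [0,0,-0.04]
    - [0,0,0]
  delta_rot:
    - [0,0,0]
    - [0,0,0]
    - [0,0,0]

```text
time_s: 16.45
ee_pos: [0.6427, -0.1973, 0.2062]
tool_rot: [0.214, 0.977, 0.0, 0.002]
contact_force: [0.0, 0.2, -1.5]
finger_gap: 0.0195
```

Emit:
step_arm:
  xyz:
    - [0,0,-0.02]
    - [0,0,0]
  delta_rot:
    - [0,0,0]
    - [0,0,0]

```text
time_s: 16.65
ee_pos: [0.6432, -0.1974, 0.2066]
tool_rot: [0.214, 0.977, 0.0, 0.002]
contact_force: [-0.8, 0.8, -2.5]
finger_gap: 0.0197
```

Emit:
step_arm:
  xyz:
    - [0,0,-0.03]
    - [0,0,0]
    - [0,0,0]
    - [0,0,0]
    - [0,0,0]
  delta_rot:
    - [0,0,0]
    - [0,0,0]
    - [0,0,0]
    - [0,0,0]
    - [0,0,0]
  grip: 0.5

```text
time_s: 17.15
ee_pos: [0.6439, -0.1982, 0.2043]
tool_rot: [0.214, 0.977, -0.001, 0.004]
contact_force: [-0.2, 0.5, -0.1]
finger_gap: 0.0468
```

Emit:
step_arm:
  xyz:
    - [0,0,0.15]
    - [0,0,0.3]
    - [0,0,0.3]
    - [0,0,0.3]
    - [0,0,0.1]
    - [0,0,0]
  delta_rot:
    - [0,0,0]
    - [0,0,0]
    - [0,0,0]
    - [0,0,0]
    - [0,0,0]
    - [0,0,0]

```text
time_s: 17.75
ee_pos: [0.6431, -0.1978, 0.3272]
tool_rot: [0.214, 0.977, -0.001, 0.004]
contact_force: [0.8, 0.3, -1.0]
finger_gap: 0.0467
```

```bash
python3 go.py .4273 .294 .33;python3 snap.py 7 side wrist; python3 wgrip.py pics/wrist7.npz 0.12 0.16;python3 wgrip.py pics/side7.npz 0.12 0.16
```

```text
17.75 [ 0.6431 -0.1978  0.3272] dxyz share [-2.158  4.918  0.028] rot share [ 0.0025  0.0055 -0.0002] F [ 0.8  0.3 -1. ]
17.75 [ 0.6431 -0.1978  0.3272] [ 2.138e-01  9.769e-01 -9.000e-04  4.500e-03] 0.04666041338353765
[99. 89.] 713 all [ 0.5169 -0.2726  0.1353] top [ 0.516  -0.2742  0.138 ] [ 0.5157 -0.2749  0.1377] [0.019 0.019 0.005]
[252. 188.] 478 all [ 0.6401 -0.1974  0.1364] top [ 0.6413 -0.1978  0.1383] [ 0.6415 -0.1981  0.1378] [0.018 0.019 0.005]
[105.  30.] 1195 all [0.1688 1.1475 0.1393] top [0.1562 1.1476 0.1556] [0.1606 1.1464 0.1557] [0.414 0.026 0.009]
[322. 261.] 139 all [ 0.6395 -0.2026  0.1328] top [ 0.6405 -0.2004  0.138 ] [ 0.6405 -0.1997  0.1378] [0.018 0.018 0.005]
[261. 305.] 161 all [ 0.5142 -0.2795  0.1339] top [ 0.5144 -0.2773  0.1378] [ 0.5147 -0.276   0.1376] [0.018 0.021 0.005]
```

View pics/wrist7.png

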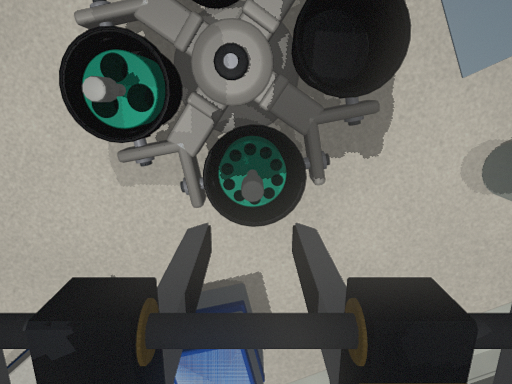

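Emit:
step_arm:
  xyz:
    - [-0.13,0.2,0.02]
    - [-0.13,0.3,0.02]
    - [-0.13,0.3,0.02]
    - [-0.13,0.3,0.02]
    - [-0.13,0.3,0.02]
    - [-0.13,0.3,0.02]
    - [-0.13,0.3,0.02]
    - [-0.13,0.3,0.02]
    - [-0.13,0.3,0.02]
    - [-0.13,0.3,0.02]
    - [-0.13,0.3,0.02]
    - [-0.13,0.3,0.02]
    - [-0.13,0.3,0.02]
    - [-0.13,0.3,0.02]
    - [-0.13,0.3,0.02]
    - [-0.13,0.3,0.02]
    - [-0.05,0.2,0]
    - [0,0,0]
  delta_rot:
    - [0,-0.002,0]
    - [0,-0.002,0]
    - [0,-0.002,0]
    - [0,-0.002,0]
    - [0,-0.002,0]
    - [0,-0.002,0]
    - [0,-0.002,0]
    - [0,-0.002,0]
    - [0,-0.002,0]
    - [0,-0.002,0]
    - [0,-0.002,0]
    - [0,-0.002,0]
    - [0,-0.002,0]
    - [0,-0.002,0]
    - [0,-0.002,0]
    - [0,-0.002,0]
    - [0,0,0]
    - [0,0,0]
  grip: 0.7

```text
time_s: 19.65
ee_pos: [0.4051, 0.3087, 0.3169]
tool_rot: [0.216, 0.976, -0.001, -0.004]
contact_force: [0.0, -0.3, -0.0]
finger_gap: 0.066
```

```bash
python3 go.py .4273 .294 .27
```

```text
19.65 [0.4051 0.3087 0.3169] dxyz share [ 0.222 -0.147 -0.469] rot share [-0.0005 -0.0054  0.0025] F [ 0.  -0.3 -0. ]
```

Emit:
step_arm:
  xyz:
    - [0.12,-0.08,-0.2]
    - [0.11,-0.07,-0.2]
    - [0,0,0]
  delta_rot:
    - [0,-0.003,0.001]
    - [0,-0.002,0.001]
    - [0,0,0]

```text
time_s: 19.95
ee_pos: [0.4272, 0.2919, 0.2721]
tool_rot: [0.213, 0.977, -0.002, -0.003]
contact_force: [0.3, 0.5, -0.4]
finger_gap: 0.0661
```

```bash
python3 go.py .4273 .294 .1815; python3 snap.py 8 wrist; python3 wgrip.py pics/wrist8.npz
```

```text
19.95 [0.4272 0.2919 0.2721] dxyz share [ 0.001  0.021 -0.906] rot share [ 0.0017 -0.0039 -0.0009] F [ 0.3  0.5 -0.4]
19.95 [0.4272 0.2919 0.2721] [ 0.2133  0.977  -0.0019 -0.0026] 0.06609405023042993
[234.   6.] 326 all [0.2966 0.3368 0.1072] top [0.2959 0.336  0.1127] [0.2947 0.3367 0.1126] [0.009 0.015 0.006]
[67. 86.] 948 all [0.2935 0.2079 0.1091] top [0.2927 0.2061 0.113 ] [0.2924 0.2054 0.1127] [0.019 0.019 0.005]
[481.  87.] 1161 all [0.4156 0.4723 0.1082] top [0.4165 0.4746 0.1133] [0.4168 0.4754 0.1129] [0.02  0.02  0.005]
[256. 201.] 653 all [0.4245 0.2945 0.1132] top [0.4261 0.2938 0.1162] [0.4266 0.2935 0.116 ] [0.019 0.019 0.006]
[481. 241.] 808 all [0.5418 0.4498 0.0936] top [0.5419 0.4497 0.0941] [0.5495 0.4565 0.0942] [0.071 0.05  0.006]
[124. 285.] 126 all [0.4503 0.1571 0.0973] top [0.4528 0.1575 0.1028] [0.4527 0.1572 0.103 ] [0.01  0.003 0.007]
```

View pics/wrist8.png

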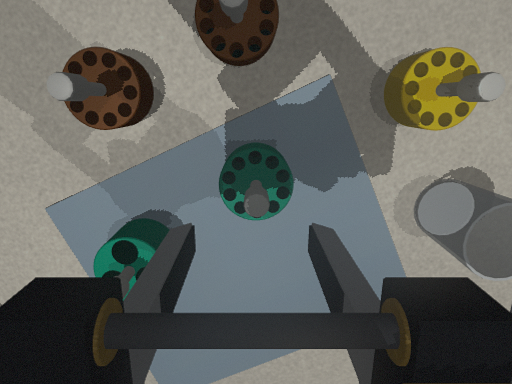

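Emit:
step_arm:
  xyz:
    - [-0.01,0.02,-0.2]
    - [0,0,-0.25]
    - [0,0,-0.25]
    - [0,0,-0.1]
    - [0,0,0]
  delta_rot:
    - [0.002,-0.004,-0.001]
    - [0,0,0]
    - [0,0,0]
    - [0,0,0]
    - [0,0,0]

```text
time_s: 20.5
ee_pos: [0.4274, 0.2936, 0.1951]
tool_rot: [0.215, 0.977, 0.002, 0.003]
contact_force: [-0.3, 0.0, 0.7]
finger_gap: 0.0656
```

```bash
python3 go.py .4265 .2938 .1815
```

```text
20.5 [0.4274 0.2936 0.1951] dxyz share [-0.009  0.002 -0.136] rot share [-0.0023  0.004   0.002 ] F [-0.3  0.   0.7]
```

Emit:
step_arm:
  xyz:
    - [-0.01,0,-0.08]
    - [0,0,-0.06]
    - [0,0,0]
  delta_rot:
    - [-0.002,0.004,0.002]
    - [0,0,0]
    - [0,0,0]

```text
time_s: 20.8
ee_pos: [0.4278, 0.2941, 0.1833]
tool_rot: [0.214, 0.977, 0.001, 0.002]
contact_force: [0.4, -0.1, 0.3]
finger_gap: 0.066
```

```bash
python3 go.py .4265 .2938 .1815
```

```text
20.8 [0.4278 0.2941 0.1833] dxyz share [-0.013 -0.003 -0.018] rot share [-0.0013  0.0026 -0.0001] F [ 0.4 -0.1  0.3]
```

Emit:
step_arm:
  xyz:
    - [-0.02,0,-0.02]
    - [0,0,0]
    - [0,0,0]
    - [0,0,0]
    - [0,0,0]
    - [0,0,0]
    - [0,0,0]
  delta_rot:
    - [-0.001,0.003,0]
    - [0,0,0]
    - [0,0,0]
    - [0,0,0]
    - [0,0,0]
    - [0,0,0]
    - [0,0,0]
  grip: 0

```text
time_s: 21.5
ee_pos: [0.4266, 0.2947, 0.1831]
tool_rot: [0.214, 0.977, 0.001, 0.001]
contact_force: [1.3, 0.8, 0.1]
finger_gap: 0.0194
```

Emit:
step_arm:
  xyz:
    - [0,0,0.1]
    - [0,0,0.25]
    - [0,0,0.3]
    - [0,0,0.3]
    - [0,0,0.3]
    - [0,0,0.25]
    - [0,0,0.1]
    - [0,0,0]
  delta_rot:
    - [0,0,0]
    - [0,0,0]
    - [0,0,0]
    - [0,0,0]
    - [0,0,0]
    - [0,0,0]
    - [0,0,0]
    - [0,0,0]

```text
time_s: 22.3
ee_pos: [0.4231, 0.2932, 0.3498]
tool_rot: [0.214, 0.977, -0.001, -0.001]
contact_force: [1.0, -0.4, -1.4]
finger_gap: 0.0195
```

```bash
python3 go.py .438 -.147 .35
```

```text
22.3 [0.4231 0.2932 0.3498] dxyz share [ 1.490e-01 -4.402e+00  2.000e-03] rot share [ 0.0003 -0.0019 -0.0002] F [ 1.  -0.4 -1.4]
```

Emit:
step_arm:
  xyz:
    - [0.01,-0.2,0.02]
    - [0.01,-0.3,0.02]
    - [0.01,-0.3,0.02]
    - [0.01,-0.3,0.02]
    - [0.01,-0.3,0.02]
    - [0.01,-0.3,0.02]
    - [0.01,-0.3,0.02]
    - [0.01,-0.3,0.02]
    - [0.01,-0.3,0.02]
    - [0.01,-0.3,0.02]
    - [0.01,-0.3,0.02]
    - [0.01,-0.3,0.02]
    - [0.01,-0.3,0.02]
    - [0.01,-0.3,0.02]
    - [0.01,-0.2,0.02]
    - [0,0,0]
  delta_rot:
    - [0,-0.002,0]
    - [0,-0.002,0]
    - [0,-0.002,0]
    - [0,-0.002,0]
    - [0,-0.002,0]
    - [0,-0.002,0]
    - [0,-0.002,0]
    - [0,-0.002,0]
    - [0,-0.002,0]
    - [0,-0.002,0]
    - [0,-0.002,0]
    - [0,-0.002,0]
    - [0,-0.002,0]
    - [0,-0.002,0]
    - [0,-0.002,0]
    - [0,0,0]

```text
time_s: 23.9
ee_pos: [0.4271, -0.1521, 0.3524]
tool_rot: [0.213, 0.977, 0.004, -0.0]
contact_force: [-0.2, -0.4, -1.2]
finger_gap: 0.0194
```

```bash
python3 go.py .438 -.147 .33
```

```text
23.9 [ 0.4271 -0.1521  0.3524] dxyz share [ 0.109  0.051 -0.224] rot share [-0.0047  0.0009 -0.0017] F [-0.2 -0.4 -1.2]
```

Emit:
step_arm:
  xyz:
    - [0.06,0.03,-0.1]
    - [0.05,0.02,-0.1]
    - [0,0,0]
  delta_rot:
    - [-0.003,0,-0.001]
    - [-0.002,0.001,-0.001]
    - [0,0,0]

```text
time_s: 24.2
ee_pos: [0.4379, -0.1446, 0.3273]
tool_rot: [0.214, 0.977, 0.001, -0.003]
contact_force: [0.6, 0.1, -1.6]
finger_gap: 0.0196
```

```bash
python3 go.py .438 -.147 .30; python3 snap.py 9 side; python3 cyl.py pics/side9.npz .437 -.147;python3 -c "
import cv2,numpy as np;p=cv2.imread('pics/side9.png')
cv2.imwrite('pics/m9.png',cv2.resize(p[150:350,150:400],None,fx=2.5,fy=2.5))"
```

```text
24.2 [ 0.4379 -0.1446  0.3273] dxyz share [ 0.001 -0.024 -0.273] rot share [-0.002  -0.0033  0.0002] F [ 0.6  0.1 -1.6]
24.2 [ 0.4379 -0.1446  0.3273] [ 2.142e-01  9.768e-01  9.000e-04 -2.700e-03] 0.019590908681124154
n 987 342 ztop 0.1976 zbot 0.1551
wall [ 0.4361 -0.1457] 0.0013
deck bbox [ 0.4386 -0.1518  0.1958] [0.063 0.062 0.006]
```

View pics/m9.png

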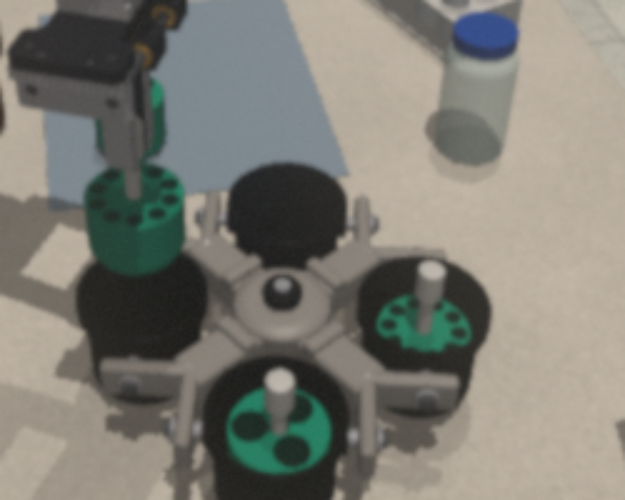

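Emit:
step_arm:
  xyz:
    - [0,-0.03,-0.15]
    - [0,0,-0.15]
    - [0,0,-0.1]
    - [0,0,0]
  delta_rot:
    - [-0.002,-0.003,0]
    - [0,0,0]
    - [0,0,0]
    - [0,0,0]

```text
time_s: 24.65
ee_pos: [0.4386, -0.145, 0.2869]
tool_rot: [0.211, 0.977, -0.0, 0.001]
contact_force: [-0.6, 0.5, -2.4]
finger_gap: 0.0196
```

```bash
python3 go.py .4375 -.1475 .25
```

```text
24.65 [ 0.4386 -0.145   0.2869] dxyz share [-0.011 -0.025 -0.369] rot share [ 0.0006  0.0007 -0.0036] F [-0.6  0.5 -2.4]
```

Emit:
step_arm:
  xyz:
    - [-0.01,-0.025,-0.1]
    - [0,0,-0.1]
    - [0,0,-0.1]
    - [0,0,-0.1]
    - [0,0,0]
  delta_rot:
    - [0,0,-0.003]
    - [0,0,0]
    - [0,0,0]
    - [0,0,0]
    - [0,0,0]

```text
time_s: 25.15
ee_pos: [0.4379, -0.1473, 0.2449]
tool_rot: [0.213, 0.977, -0.0, 0.001]
contact_force: [0.2, 0.7, -2.4]
finger_gap: 0.0195
```

```bash
python3 go.py .4375 -.1475 .216
```

```text
25.15 [ 0.4379 -0.1473  0.2449] dxyz share [-0.004 -0.002 -0.289] rot share [ 0.0009  0.0015 -0.0008] F [ 0.2  0.7 -2.4]
```

Emit:
step_arm:
  xyz:
    - [0,0,-0.1]
    - [0,0,-0.1]
    - [0,0,-0.08]
    - [0,0,0]
  delta_rot:
    - [0,0,0]
    - [0,0,0]
    - [0,0,0]
    - [0,0,0]

```text
time_s: 25.55
ee_pos: [0.4366, -0.146, 0.2147]
tool_rot: [0.213, 0.977, 0.001, -0.002]
contact_force: [-0.7, 0.0, -1.3]
finger_gap: 0.0195
```

Emit:
step_arm:
  xyz:
    - [0,0,-0.05]
    - [0,0,-0.05]
    - [0,0,0]
  delta_rot:
    - [0,0,0]
    - [0,0,0]
    - [0,0,0]

```text
time_s: 25.85
ee_pos: [0.4384, -0.1471, 0.2052]
tool_rot: [0.214, 0.977, 0.0, 0.001]
contact_force: [-0.0, 0.1, -1.0]
finger_gap: 0.0198
```

Emit:
step_arm:
  xyz:
    - [0,0,-0.03]
    - [0,0,0]
  delta_rot:
    - [0,0,0]
    - [0,0,0]

```text
time_s: 26.05
ee_pos: [0.4402, -0.1479, 0.2055]
tool_rot: [0.213, 0.977, -0.0, 0.003]
contact_force: [0.3, 0.0, -1.8]
finger_gap: 0.019
```

Emit:
step_arm:
  xyz:
    - [0,0,0]
    - [0,0,0]
    - [0,0,0]
    - [0,0,0]
    - [0,0,0]
  delta_rot:
    - [0,0,0]
    - [0,0,0]
    - [0,0,0]
    - [0,0,0]
    - [0,0,0]
  grip: 0.5

```text
time_s: 26.55
ee_pos: [0.4401, -0.1482, 0.2054]
tool_rot: [0.213, 0.977, -0.001, 0.004]
contact_force: [0.1, -0.7, -0.8]
finger_gap: 0.0468
```

Emit:
step_arm:
  xyz:
    - [0,0,0.15]
    - [0,0,0.3]
    - [0,0,0.3]
    - [0,0,0.3]
    - [0,0,0.1]
    - [0,0,0]
  delta_rot:
    - [0,0,0]
    - [0,0,0]
    - [0,0,0]
    - [0,0,0]
    - [0,0,0]
    - [0,0,0]

```text
time_s: 27.15
ee_pos: [0.4382, -0.1472, 0.3218]
tool_rot: [0.214, 0.977, 0.0, 0.001]
contact_force: [-0.2, 0.6, 0.1]
finger_gap: 0.047
```

```bash
python3 go.py .451 .149 .33;python3 snap.py 10 side wrist; python3 wgrip.py pics/wrist10.npz 0.12 0.16;python3 wgrip.py pics/side10.npz 0.12 0.16
```

```text
27.15 [ 0.4382 -0.1472  0.3218] dxyz share [0.128 2.962 0.082] rot share [-0.      0.0014 -0.0006] F [-0.2  0.6  0.1]
27.15 [ 0.4382 -0.1472  0.3218] [2.136e-01 9.769e-01 2.000e-04 1.000e-03] 0.04699642075312046
[252. 195.] 505 all [ 0.4373 -0.1478  0.1361] top [ 0.4387 -0.1484  0.1382] [ 0.4392 -0.1486  0.1379] [0.019 0.019 0.005]
[290. 379.] 166 all [ 0.6343 -0.1956  0.1258] top [ 0.6341 -0.195   0.1295] [ 0.6363 -0.1967  0.1303] [0.01  0.016 0.007]
[37. 34.] 274 all [-0.0895  1.1472  0.1382] top [-0.1023  1.1467  0.1553] [-0.0977  1.1479  0.1552] [0.084 0.022 0.008]
[342. 171.] 73 all [0.7747 0.0681 0.1258] top [0.7751 0.0715 0.1299] [0.7803 0.0726 0.1329] [0.054 0.038 0.012]
[207. 256.] 131 all [ 0.4386 -0.1535  0.1327] top [ 0.4385 -0.1509  0.1375] [ 0.4387 -0.1494  0.1375] [0.017 0.018 0.005]
[322. 261.] 139 all [ 0.6395 -0.2024  0.1326] top [ 0.6407 -0.2001  0.1375] [ 0.6407 -0.2     0.1373] [0.018 0.019 0.005]
[261. 306.] 169 all [ 0.5143 -0.2796  0.1334] top [ 0.5146 -0.2773  0.1377] [ 0.5149 -0.2764  0.1375] [0.019 0.019 0.005]
```

View pics/wrist10.png

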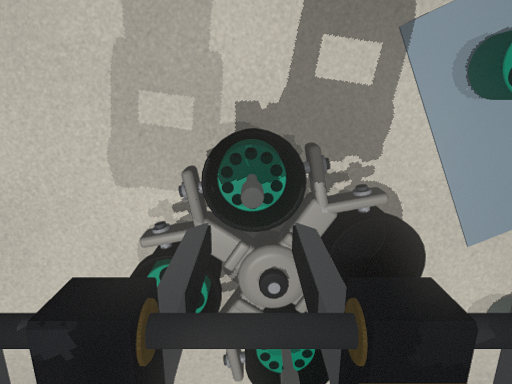

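Third one is home. Now the last wide adapter at (0.451, 0.149).

Emit:
step_arm:
  xyz:
    - [0.015,0.2,0.02]
    - [0.015,0.3,0.02]
    - [0.015,0.3,0.02]
    - [0.015,0.3,0.02]
    - [0.015,0.3,0.02]
    - [0.015,0.3,0.02]
    - [0.015,0.3,0.02]
    - [0.015,0.3,0.02]
    - [0.015,0.3,0]
    - [0.015,0.3,0]
    - [0,0,0]
  delta_rot:
    - [0,-0.002,0]
    - [0,-0.002,0]
    - [0,-0.002,0]
    - [0,-0.002,0]
    - [0,-0.002,0]
    - [0,-0.002,0]
    - [0,-0.002,0]
    - [0,-0.002,0]
    - [0,-0.002,0]
    - [0,0,0]
    - [0,0,0]
  grip: 0.7

```text
time_s: 28.35
ee_pos: [0.4441, 0.1545, 0.3122]
tool_rot: [0.216, 0.976, 0.004, -0.006]
contact_force: [-0.7, -0.0, 0.1]
finger_gap: 0.0658
```

```bash
python3 go.py .451 .149 .27
```

```text
28.35 [0.4441 0.1545 0.3122] dxyz share [ 0.069 -0.055 -0.422] rot share [-0.0063 -0.0068  0.0026] F [-0.7 -0.   0.1]
```

Emit:
step_arm:
  xyz:
    - [0.04,-0.03,-0.2]
    - [0.03,-0.02,-0.2]
    - [0,0,0]
  delta_rot:
    - [-0.004,-0.004,0.002]
    - [-0.002,-0.003,0]
    - [0,0,0]

```text
time_s: 28.65
ee_pos: [0.4493, 0.1489, 0.2665]
tool_rot: [0.213, 0.977, -0.001, -0.003]
contact_force: [0.1, -0.9, 0.0]
finger_gap: 0.066
```

```bash
python3 go.py .451 .149 .1815; python3 snap.py 11 wrist; python3 wgrip.py pics/wrist11.npz
```

```text
28.65 [0.4493 0.1489 0.2665] dxyz share [ 0.017  0.001 -0.85 ] rot share [ 0.001  -0.0046 -0.001 ] F [ 0.1 -0.9  0. ]
28.65 [0.4493 0.1489 0.2665] [ 0.2133  0.977  -0.0015 -0.0032] 0.06603276932402903
[254. 207.] 664 all [0.4485 0.1493 0.1134] top [0.4501 0.1487 0.1162] [0.4504 0.1485 0.1159] [0.019 0.019 0.006]
[  8. 292.] 112 all [ 0.4361 -0.0813  0.091 ] top [ 0.4361 -0.0813  0.091 ] [ 0.4364 -0.0815  0.0917] [0.012 0.012 0.003]
```

View pics/wrist11.png

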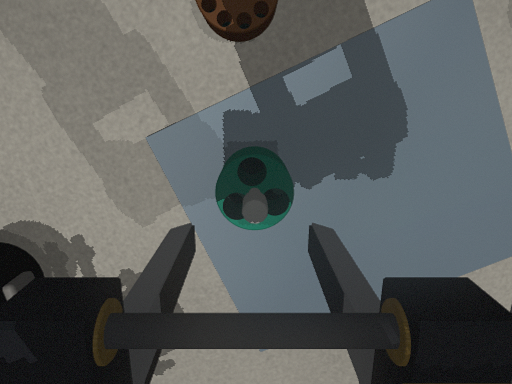

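Green three-hole adapter at (254,188), last one on the mat.

Emit:
step_arm:
  xyz:
    - [0.01,0,-0.2]
    - [0,0,-0.25]
    - [0,0,-0.25]
    - [0,0,-0.05]
    - [0,0,0]
  delta_rot:
    - [0.001,-0.004,-0.001]
    - [0,0,0]
    - [0,0,0]
    - [0,0,0]
    - [0,0,0]

```text
time_s: 29.2
ee_pos: [0.4525, 0.1469, 0.1943]
tool_rot: [0.216, 0.976, 0.001, 0.003]
contact_force: [0.2, 0.6, -0.2]
finger_gap: 0.0656
```

```bash
python3 go.py .4505 .1488 .1815
```

```text
29.2 [0.4525 0.1469 0.1943] dxyz share [-0.02   0.019 -0.128] rot share [-0.0004  0.0038  0.0022] F [ 0.2  0.6 -0.2]
```

Emit:
step_arm:
  xyz:
    - [-0.03,0.02,-0.08]
    - [-0.01,0,-0.06]
    - [0,0,0]
  delta_rot:
    - [0,0.004,0.002]
    - [0,0.002,0]
    - [0,0,0]

```text
time_s: 29.5
ee_pos: [0.4499, 0.149, 0.1825]
tool_rot: [0.214, 0.977, 0.001, 0.0]
contact_force: [0.8, -0.2, 0.8]
finger_gap: 0.0665
```

```bash
python3 go.py .4505 .1488 .1815
```

```text
29.5 [0.4499 0.149  0.1825] dxyz share [ 0.006 -0.002 -0.01 ] rot share [-0.0007  0.0007  0.0003] F [ 0.8 -0.2  0.8]
```

Emit:
step_arm:
  xyz:
    - [0,0,-0.01]
    - [0,0,0]
    - [0,0,0]
    - [0,0,0]
    - [0,0,0]
    - [0,0,0]
    - [0,0,0]
  delta_rot:
    - [0,0.001,0]
    - [0,0,0]
    - [0,0,0]
    - [0,0,0]
    - [0,0,0]
    - [0,0,0]
    - [0,0,0]
  grip: 0

```text
time_s: 30.2
ee_pos: [0.4509, 0.1492, 0.1832]
tool_rot: [0.214, 0.977, 0.001, 0.001]
contact_force: [-0.1, -0.2, -1.4]
finger_gap: 0.02
```

Emit:
step_arm:
  xyz:
    - [0,0,0.1]
    - [0,0,0.25]
    - [0,0,0.3]
    - [0,0,0.3]
    - [0,0,0.3]
    - [0,0,0.25]
    - [0,0,0.1]
    - [0,0,0]
  delta_rot:
    - [0,0,0]
    - [0,0,0]
    - [0,0,0]
    - [0,0,0]
    - [0,0,0]
    - [0,0,0]
    - [0,0,0]
    - [0,0,0]

```text
time_s: 31.0
ee_pos: [0.4471, 0.1489, 0.3501]
tool_rot: [0.214, 0.977, 0.0, -0.001]
contact_force: [0.9, 0.3, -1.9]
finger_gap: 0.0192
```

```bash
python3 go.py .5645 -.0695 .35
```

```text
31.0 [0.4471 0.1489 0.3501] dxyz share [ 1.174e+00 -2.184e+00 -1.000e-03] rot share [-0.0004 -0.0018  0.    ] F [ 0.9  0.3 -1.9]
```

Emit:
step_arm:
  xyz:
    - [0.14,-0.2,0.02]
    - [0.16,-0.3,0.02]
    - [0.16,-0.3,0.02]
    - [0.16,-0.3,0.02]
    - [0.16,-0.3,0.02]
    - [0.16,-0.3,0.02]
    - [0.16,-0.3,0.02]
    - [0.08,-0.15,0]
    - [0,0,0]
  delta_rot:
    - [0,-0.002,0]
    - [0,-0.002,0]
    - [0,-0.002,0]
    - [0,-0.002,0]
    - [0,-0.002,0]
    - [0,-0.002,0]
    - [0,-0.002,0]
    - [0,0,0]
    - [0,0,0]

```text
time_s: 31.9
ee_pos: [0.5633, -0.0733, 0.3485]
tool_rot: [0.213, 0.977, 0.003, -0.003]
contact_force: [0.5, -0.5, -1.3]
finger_gap: 0.0192
```

```bash
python3 go.py .5645 -.0695 .33
```

```text
31.9 [ 0.5633 -0.0733  0.3485] dxyz share [ 0.012  0.038 -0.185] rot share [-0.0046 -0.0031 -0.0019] F [ 0.5 -0.5 -1.3]
```

Emit:
step_arm:
  xyz:
    - [0.01,0.04,-0.1]
    - [0,0,-0.08]
    - [0,0,0]
  delta_rot:
    - [-0.004,-0.003,-0.002]
    - [0,0,0]
    - [0,0,0]

```text
time_s: 32.2
ee_pos: [0.5625, -0.0658, 0.3265]
tool_rot: [0.213, 0.977, 0.001, -0.003]
contact_force: [-0.7, 0.5, -1.6]
finger_gap: 0.0194
```

```bash
python3 go.py .5645 -.07 .30; python3 snap.py 12 side; python3 cyl.py pics/side12.npz .563 -.07;python3 -c "
import cv2,numpy as np;p=cv2.imread('pics/side12.png')
cv2.imwrite('pics/m12.png',cv2.resize(p[150:350,150:400],None,fx=2.5,fy=2.5))"
```

```text
32.2 [ 0.5625 -0.0658  0.3265] dxyz share [ 0.02  -0.042 -0.265] rot share [-0.0021 -0.003  -0.0012] F [-0.7  0.5 -1.6]
32.2 [ 0.5625 -0.0658  0.3265] [ 0.2131  0.977   0.001  -0.0025] 0.01942997693812052
n 850 431 ztop 0.2084 zbot 0.1549
wall [ 0.5603 -0.0666] 0.0008
deck bbox [ 0.5613 -0.0735  0.2064] [0.064 0.058 0.006]
```

View pics/m12.png

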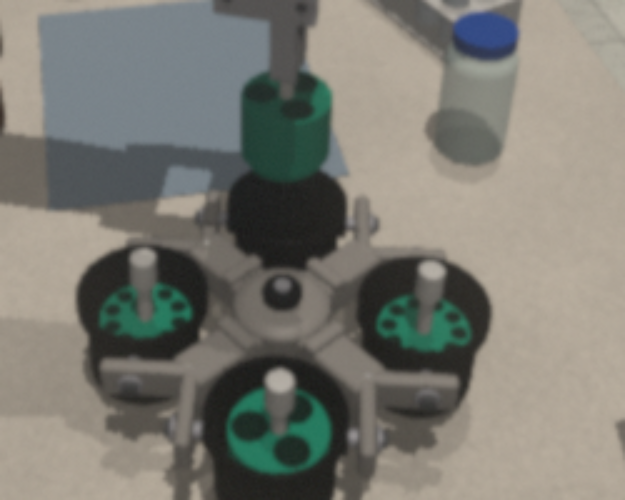

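Emit:
step_arm:
  xyz:
    - [0.02,-0.045,-0.12]
    - [0,0,-0.13]
    - [0,0,-0.1]
    - [0,0,0]
  delta_rot:
    - [-0.002,-0.003,-0.001]
    - [0,0,0]
    - [0,0,0]
    - [0,0,0]

```text
time_s: 32.65
ee_pos: [0.5642, -0.0689, 0.2892]
tool_rot: [0.213, 0.977, 0.0, 0.001]
contact_force: [0.3, 1.1, -2.0]
finger_gap: 0.0193
```

```bash
python3 go.py .5645 -.07 .25
```

```text
32.65 [ 0.5642 -0.0689  0.2892] dxyz share [ 0.003 -0.011 -0.392] rot share [ 0.0002  0.0009 -0.0018] F [ 0.3  1.1 -2. ]
```

Emit:
step_arm:
  xyz:
    - [0,-0.01,-0.1]
    - [0,0,-0.1]
    - [0,0,-0.1]
    - [0,0,-0.1]
    - [0,0,0]
  delta_rot:
    - [0,0,-0.002]
    - [0,0,0]
    - [0,0,0]
    - [0,0,0]
    - [0,0,0]

```text
time_s: 33.15
ee_pos: [0.5641, -0.0701, 0.2453]
tool_rot: [0.215, 0.977, 0.0, 0.0]
contact_force: [0.3, -0.8, -0.6]
finger_gap: 0.0192
```

```bash
python3 go.py .5645 -.07 .216
```

```text
33.15 [ 0.5641 -0.0701  0.2453] dxyz share [ 0.004  0.001 -0.293] rot share [0.0001 0.0006 0.0007] F [ 0.3 -0.8 -0.6]
```

Emit:
step_arm:
  xyz:
    - [0,0,-0.1]
    - [0,0,-0.1]
    - [0,0,-0.08]
    - [0,0,0]
  delta_rot:
    - [0,0,0]
    - [0,0,0]
    - [0,0,0]
    - [0,0,0]

```text
time_s: 33.55
ee_pos: [0.5641, -0.0701, 0.215]
tool_rot: [0.215, 0.977, 0.0, 0.001]
contact_force: [0.1, 0.0, -2.2]
finger_gap: 0.0196
```

Emit:
step_arm:
  xyz:
    - [0,0,-0.05]
    - [0,0,-0.06]
    - [0,0,0]
  delta_rot:
    - [0,0,0]
    - [0,0,0]
    - [0,0,0]

```text
time_s: 33.85
ee_pos: [0.5652, -0.0704, 0.2049]
tool_rot: [0.215, 0.977, -0.0, 0.002]
contact_force: [-0.3, 0.2, -1.2]
finger_gap: 0.0194
```

Emit:
step_arm:
  xyz:
    - [0,0,-0.02]
    - [0,0,0]
  delta_rot:
    - [0,0,0]
    - [0,0,0]

```text
time_s: 34.05
ee_pos: [0.5658, -0.0704, 0.2051]
tool_rot: [0.214, 0.977, 0.0, 0.002]
contact_force: [-0.3, 0.3, -2.8]
finger_gap: 0.0197
```

Emit:
step_arm:
  xyz:
    - [0,0,0]
    - [0,0,0]
    - [0,0,0]
    - [0,0,0]
    - [0,0,0]
  delta_rot:
    - [0,0,0]
    - [0,0,0]
    - [0,0,0]
    - [0,0,0]
    - [0,0,0]
  grip: 0.5

```text
time_s: 34.55
ee_pos: [0.5665, -0.0708, 0.2053]
tool_rot: [0.214, 0.977, -0.0, 0.004]
contact_force: [0.2, -0.2, -0.5]
finger_gap: 0.0466
```

Emit:
step_arm:
  xyz:
    - [0,0,0.15]
    - [0,0,0.3]
    - [0,0,0.3]
    - [0,0,0.3]
    - [0,0,0.3]
    - [0,0,0.2]
    - [0,0,0]
    - [0,0,0]
  delta_rot:
    - [0,0,0]
    - [0,0,0]
    - [0,0,0]
    - [0,0,0]
    - [0,0,0]
    - [0,0,0]
    - [0,0,0]
    - [0,0,0]

```text
time_s: 35.35
ee_pos: [0.565, -0.0703, 0.3729]
tool_rot: [0.214, 0.977, -0.0, 0.006]
contact_force: [-0.2, 0.5, 0.5]
finger_gap: 0.047
```

```bash
python3 snap.py 13 side wrist; python3 wgrip.py pics/wrist13.npz 0.12 0.16;python3 wgrip.py pics/side13.npz 0.12 0.16;python3 -c "
import cv2,numpy as np;p=cv2.imread('pics/side13.png');q=cv2.imread('pics/wrist13.png')
cv2.imwrite('pics/m13.png',np.hstack([cv2.resize(p,(400,300)),cv2.resize(q,(400,300))]))"
```

```text
35.35 [ 0.565  -0.0703  0.3729] [ 2.145e-01  9.767e-01 -4.000e-04  6.200e-03] 0.04702967467557742
[120.  91.] 493 all [ 0.4406 -0.1462  0.1356] top [ 0.44   -0.1477  0.138 ] [ 0.4399 -0.1484  0.1375] [0.019 0.019 0.005]
[251. 177.] 357 all [ 0.5635 -0.0709  0.1365] top [ 0.5645 -0.0715  0.1383] [ 0.5649 -0.0715  0.1381] [0.018 0.019 0.005]
[ 53. 215.] 463 all [ 0.5152 -0.2712  0.134 ] top [ 0.5154 -0.2735  0.1377] [ 0.5155 -0.2747  0.138 ] [0.019 0.019 0.006]
[451. 271.] 78 all [0.7585 0.0848 0.1223] top [0.7582 0.0865 0.1235] [0.7601 0.0861 0.1238] [0.012 0.039 0.005]
[97. 30.] 1743 all [0.1396 1.1475 0.1404] top [0.1427 1.1475 0.1561] [0.1484 1.1463 0.1562] [0.647 0.025 0.008]
[343. 172.] 69 all [0.7748 0.0672 0.1254] top [0.7767 0.0681 0.1282] [0.7807 0.0726 0.1313] [0.056 0.032 0.012]
[266. 221.] 112 all [ 0.5632 -0.0765  0.1324] top [ 0.5637 -0.0741  0.137 ] [ 0.564  -0.073   0.1371] [0.019 0.021 0.005]
[207. 257.] 131 all [ 0.4385 -0.1535  0.1324] top [ 0.4385 -0.1511  0.1372] [ 0.4386 -0.1505  0.1369] [0.017 0.02  0.005]
[322. 261.] 136 all [ 0.6396 -0.2023  0.1327] top [ 0.6405 -0.2001  0.1375] [ 0.6408 -0.1995  0.1375] [0.018 0.018 0.006]
[261. 306.] 165 all [ 0.5142 -0.2796  0.1335] top [ 0.5145 -0.2773  0.1378] [ 0.5147 -0.2768  0.1376] [0.018 0.02  0.005]
```

View pics/m13.png

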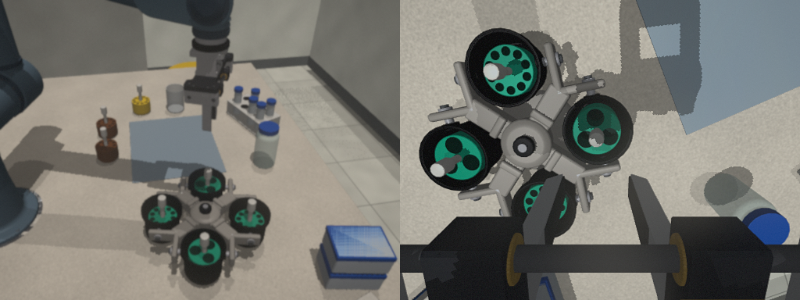

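All four are home, with the grip tops at about 0.138 m and within about 4 mm of their seats. The wides face each other across the hub, and so do the smalls. The bottle and beaker are still standing, and the arm is clear.

```bash
python3 -c "
from station import r
r.close_job()"
```

```text
the job is handed in; nothing more can be done
```

All four green adapters are in the rotor, one in each bucket. The two wide-hole ones face each other across the hub, about 210 mm apart, and so do the two small-hole ones. I lowered each one, released it and raised the arm clear before handing in at about 35 s. The hand-in reported no verdict.

**Final check:** the side and wrist cameras put all four grip tops at about 138 mm, where a fully home adapter should read 139 mm. Each grip is within about 4 mm of its bucket axis and upright. In the last side picture the bottle and beaker stand where they were at the start; I did not measure the beaker again at the end.

**Disagreements and drift:**
- **Top camera:** it read the rotor hub's y about 4–5 mm more positive than the side and wrist cameras, so I used those two for placing.
- **First long carry:** the arm sank about 45 mm and tilted about 3°. I corrected it before lowering, and compensated on every later carry.
- **Touchdown:** the wrist force was too noisy to show the adapters touching the floor clearly, so I judged "home" from the tool height and the grip-top heights after release.

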